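# Glaze and serve the bread rolls

### The arm

A 7-joint arm with a two-finger parallel gripper is mounted at the origin on the work surface. World frame = base frame: x ahead of the robot, y to its left, z up, the work surface at z = 0. Lengths are in mm, angles in rad, forces in N, time in s.
With the tool pointing down it reaches from about 350 to 900 mm from the base axis. Payload 8.1 kg.
Tool frame: the origin (TCP) lies on the front face of the gripper's body, between the roots of the fingers; the fingertips stand 73 mm ahead of it and the grasp point (between the pads) lies 54 mm ahead of it (manip.grip_point_offset is the distance from the TCP to the grasp point, in mm); z points along the fingers, x is the direction in which the jaws open and shut, and the axes are right-handed (so a half turn about z gives the same grasp; the last joint's range is limited). The gripper opens to 85 mm and grips with 20 to 120 N. Pads are 22 mm wide; open, the fingers measure 114 mm over their backs; the gripper's body (76 mm by 85 mm) begins 54 mm behind the grasp point. The pads swing forward as they close: fully open they stand 13 mm farther back than shut.
Start: joints at [-1.287, 0.434, 0.025, 1.573, -0.012, 1.134, -0.075], TCP at [235.793, 578.826, 303.923] pointing down, gripper open.
Joint ranges: [-2.62, 2.62], [-0.44, 2.09], [-1.27, 1.32], [0.08, 2.57], [-1.32, 4.46], [0.12, 2], [-2.74, 2.74]. Speed limits (rad/s): [2.22, 2.22, 3.01, 3.01, 3.14, 3.14, 3.14].

### API

Orientations are given as a unit quaternion [x, y, z, w].
In Python, from workcell import manip gives the robot as it stands.
- The arm moves only by the tool step_arm, never from a script. Its argument "motion" is a list of rows, each a list of 5 numbers: the opening, from -1 (shut) to 1 (fully open), then the shift along the tool's x, y, z in units of 25 mm (1.0 is 25 mm), then the turn about the tool's z in units of 6 degrees (1.0 is 6 degrees). In form: [[gripper, dx, dy, dz, yaw], ...]. A call has 1 to 8 rows; each row is the pose to reach, as a shift and turn from the pose measured when the call began, along the tool's axes at that moment; what a row does not reach only later rows make up. A row lasts 1/10 s, in which the tool goes at most 50 mm and 8.59 degrees, less where a joint would pass 70% of its speed; a pose out of reach is approached as far as the arm can. A call with a gripper value outside its range is refused whole. The fingers move at their own pace and stop on an object; "newtons" is the grip in N (left out, the last holds). Time passes only in rows, so rows that repeat a pose let the fingers close. It gives the time, the measured TCP pose, the force and the opening at its end, in the units of the state.
- manip.read_state(): the state, without advancing time (a new reading comes with each control period).
- manip.get_image(name): name is "scene" or "top" or "wrist"; returns a dict with "image" (400x640x3 uint8, red, green, blue), "mtx" (3x3 intrinsics, pixels), "D" ([k1, k2, p1, p2, k3] as OpenCV has them; the pictures are not rectified), "R" (3x3) and "t" (3): a world point X has camera coordinates R X + t. Camera axes: x right, y down, z forward; pixel columns grow to the right and rows downward; lengths in mm; the calibration is good to about 2 mm. A picture is of the moment at which its call begins. There is no depth.
- manip.close_job(): hands the job in, once; it reports no verdict.
The state is a dict: "time_s": time; "qpos": joint angles; "qvel": joint speeds; "joint_efforts": joint torques, N m; "position": TCP position; "tool_rot": TCP orientation; "contact_force": force on the tool from outside, world axes, zero at the start; "torque": the same for the moment, N m; "width": finger opening in mm.
Only numpy, scipy, OpenCV 4.12 (cv2) and the standard library are available. Lean on these libraries where they do the work, as an engineer would, in place of code of your own. Each camera call takes 0.05 s, during which the arm holds its last target. There are 200 camera calls.

### The job

Fit the loose tubular handle onto the pastry brush waiting in its stand, pushing it fully home until the spring button pops out through the window, then use the brush: dip its bristles well into the glaze mug and dab it gently on top of every roll on the baking sheet, working from the robot's left (+y) to its right, one after another. Stand the assembled brush back in its stand with its collar resting on top, and then lay all the rolls upright and side by side on the wooden serving board, leaving the mug and the other tableware as they are.

Things in the scene. Friction and masses are not known exactly. Their poses are not given: they have to be found in the camera images.
- handle: brush handle: upright square aluminium tube, 28 mm outside, 22 mm inside, 130 mm long, 100 g, black band round its upper end; it stands loosely over a peg on its stand. Origin: centre of its lower end; z along the tube to the top. Window 11 mm wide, from 24.5 to 38.5 mm above the lower end, in its +x wall only. Grip it by the upper end, across y.
- handle_stand: fixed wooden base 90 x 90 x 12 mm with an upright 16 mm square peg in the middle whose top is 60 mm above the table; the handle stands on the base over the peg. Origin: centre of the underside, on the table.
- brush_head: brush head, 125 g: black collar 32 (x) x 66 (y) x 12 mm (z), a 19 mm square steel stub on top of it, pale bristles below. Origin: centre of the collar's underside; z up along the stub. The handle is home with its lower end on the collar's top (handle origin at z = 12 mm) and the same yaw; locked, it lifts the brush, with 1 to 2 mm play and up to 5 degrees of tilt.
- brush_tip (a point): centre of the bristles' lower end, 40 mm below the brush head's origin (bristles at rest). The bristles are a block 16 x 44 mm at the collar, tapering to 10 x 38 mm at the tip; pressed end on they spring back up to 6 mm, with 1 N at first contact and 0.5 N more per mm.
- stub_top (a point): top of the steel stub, 67 mm above the brush head's origin; the stub is 19 mm square from the collar up to 55 mm and tapers to 10 mm square at this point.
- spring_button (a joint): spring button on the stub's +x face, 42 mm above the brush head's origin: 8 mm wide, 10 mm high, ramped above, flat below, 5 mm proud. Value in m: 0 fully out, 0.006 fully in. The tube's lower edge presses it in by the ramp (about 5 to 10 N down on the handle); it reads about 0.002 to 0.005 inside the tube and below 0.001 once it has popped into the window.
- brush_stand: fixed wooden block 50 (x) x 80 (y) x 60 mm on a foot 90 x 120 mm, with a slot 22 (x) x 50 mm (y) open at the top: the bristles hang in the slot and the collar rests on the block's top. Origin: centre of the underside, on the table. The brush head starts with the same yaw as the stand.
- stand_top (a point): centre of the slot at the block's top, 60 mm above the table; the brush head's origin belongs here.
- pot: loose glaze mug of blue stoneware, 450 g, 100 mm across, 75 mm tall, wall 4 mm, inner floor 5 mm above the table, with a handle loop that reaches 82 mm from the axis along its +y. Origin: centre of the underside.
- pot_rim (a point): centre of the mug's mouth, 75 mm above its underside.
- sheet: fixed flat baking sheet, 176 x 546 mm (x, y), 3 mm thick (edge bead 6 mm, seen only), on which the rolls lie. Origin: centre of the underside.
- board: fixed dark wooden serving board, 320 (x) x 200 (y) x 15 mm, empty at the start. Origin: centre of the underside.
- roll1: crusty bread roll, the leftmost of the row of four places (any of them may be absent; three or four rolls are there): 92 mm long (x), 54 mm wide (y), 42 mm tall, sides upright from 5 to 24 mm, flat top 52 x 26 mm, 90 g. Origin: centre of the underside. Places are 140 mm apart along y.
- roll2: crusty bread roll, the second of the row of four places (any of them may be absent; three or four rolls are there): 92 mm long (x), 54 mm wide (y), 42 mm tall, sides upright from 5 to 24 mm, flat top 52 x 26 mm, 90 g. Origin: centre of the underside. Places are 140 mm apart along y.
- roll3: crusty bread roll, the third of the row of four places (any of them may be absent; three or four rolls are there): 92 mm long (x), 54 mm wide (y), 42 mm tall, sides upright from 5 to 24 mm, flat top 52 x 26 mm, 90 g. Origin: centre of the underside. Places are 140 mm apart along y.
- roll4: crusty bread roll, the rightmost of the row of four places (any of them may be absent; three or four rolls are there): 92 mm long (x), 54 mm wide (y), 42 mm tall, sides upright from 5 to 24 mm, flat top 52 x 26 mm, 90 g. Origin: centre of the underside. Places are 140 mm apart along y.
- pepper_mill: bystander: loose wooden pepper mill, 48 mm across, 115 mm tall.
- salt_bowl: bystander: loose small white bowl, 76 mm across, 35 mm tall.
- spoon: bystander: loose steel spoon, 180 mm long, lying flat.
- oil_bottle: bystander: loose green glass bottle, 64 mm across, 200 mm tall.
Not all that is in view belongs to the job. Leave any pink look-alike of the roll2 alone.

How it is judged:
By the outcome, as a careful person would: the job done as asked, in the order asked, and still so for the second after the job is handed in, with the robot touching nothing.
Of roll1, roll2, roll3, roll4 only 3 to 4 are there at a start; the rules pass over those that are not, and their reading is None.
At some moment in a run one of roll1, roll2, roll3, roll4 may be knocked a few centimetres aside while the robot is not near it.
It also fails if it takes over 210 s, if anything falls off the work surface, if the arm or the gripper's body presses on something with over 40 N, if the wrist force passes 120 N, or if a joint passes its speed limit or range.

## Working session

There is one attempt and no reset: what is moved stays moved. The work goes in short steps, Python scripts to look and compute and a tool call to move; the robot and the scene stay as the last step left them, time stands still between calls to the robot, and variables do not carry over. Pictures are saved under pics/ and viewed, about 12 in all and at most 16, crops included, and the job is handed in when it is done.

Besides the shell and the picture viewer there is one more tool, called after "Emit:" in YAML: its name, and indented under it one key for each argument. step_arm: Moves the arm, as the interface text tells. Its arguments: {"type":"object","properties":{"motion":{"type":"array","items":{"type":"array","items":{"type":"number"}}},"newtons":{"type":"number"}},"required":["motion"]}

```bash
mkdir -p pics; ls; cat > h.py <<'E'
import numpy as np, cv2, pickle
from scipy.spatial.transform import Rotation as Rn
from workcell import manip
def snap(name,tag):
    d=manip.get_image(name); pickle.dump(d,open(f'pics/{tag}.pkl','wb')); cv2.imwrite(f'pics/{tag}.png',d['image'][:,:,::-1]); return d
def load(tag): return pickle.load(open(f'pics/{tag}.pkl','rb'))
def ray(d,px):
    p=cv2.undistortPoints(np.array([[px]],float),np.array(d['mtx'],float),np.array(d['D'],float))[0,0]
    R=np.array(d['R']);t=np.array(d['t']).ravel()
    v=R.T@np.array([p[0],p[1],1]); return -R.T@t, v/np.linalg.norm(v)
def onz(d,px,z):
    c,v=ray(d,px); return c+v*(z-c[2])/v[2]
def tri(*prs):
    A=np.zeros((3,3));b=np.zeros(3);L=[]
    for d,px in prs:
        c,v=ray(d,px);M=np.eye(3)-np.outer(v,v);A+=M;b+=M@c;L.append((c,v))
    X=np.linalg.solve(A,b); return X,[np.linalg.norm((np.eye(3)-np.outer(v,v))@(X-c)) for c,v in L]
def proj(d,X):
    return cv2.projectPoints(np.array(X,float).reshape(-1,3),cv2.Rodrigues(np.array(d['R'],float))[0],np.array(d['t'],float),np.array(d['mtx'],float),np.array(d['D'],float))[0][:,0]
E
python3 - <<'E'
from h import *
a=snap('scene','s0');b=snap('top','t0')
s=manip.read_state();print(s['position'],s['tool_rot'],s['contact_force'],s['width'],Rn.from_quat(s['tool_rot']).as_matrix().round(3))
for d in(a,b):
    R=np.array(d['R']);print(-R.T@np.array(d['t']).ravel(),R[2].round(2))
im=np.vstack([a['image'],b['image']])[:,:,::-1]
E
```

```text
pics
[235.67704894 578.50986056 303.22746459] [ 8.29848566e-01  5.57988260e-01 -5.27147537e-04  4.26434404e-04] [ 0.61560444  0.20405515 -0.55976592] 85.25694347342213 [[ 0.377  0.926 -0.   ]
 [ 0.926 -0.377 -0.001]
 [-0.001  0.    -1.   ]]
[1201.12812142  460.90387206  988.1532842 ] [-0.6  -0.33 -0.73]
[ 288.16523943   71.43342478 1586.67052558] [ 0.14  0.02 -0.99]
```

View pics/s0.png

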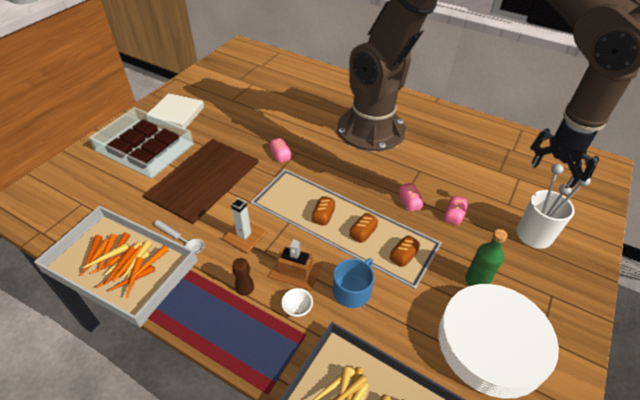

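View pics/t0.png

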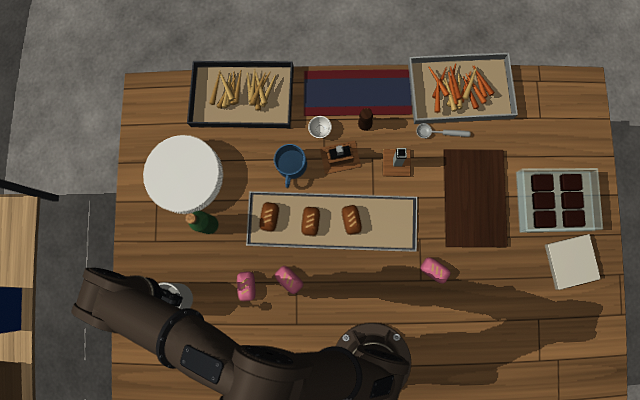

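The scene view shows rolls at about (323,210), (363,227) and (404,250). The top view has them at (270,216), (311,220) and (351,219), which are places 1–3, with place 4 empty. The three pink look-alikes are off the sheet, so I leave them alone. In the top view the handle is at (400,157), the brush at (340,153), the mug at (290,160) and the board at (476,198). Next I enlarge both views to measure.

```bash
python3 - <<'E'
from h import *
a=load('s0')['image'];b=load('t0')['image']
c1=cv2.resize(a[190:310,220:420],None,fx=4,fy=4,interpolation=cv2.INTER_CUBIC)[:,:,::-1]
c2=cv2.resize(b[125:255,235:435],None,fx=4,fy=4,interpolation=cv2.INTER_CUBIC)[:,:,::-1]
cv2.imwrite('pics/c1.png',c1);cv2.imwrite('pics/c2.png',c2)
E
```

```text
(no output)
```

View pics/c1.png

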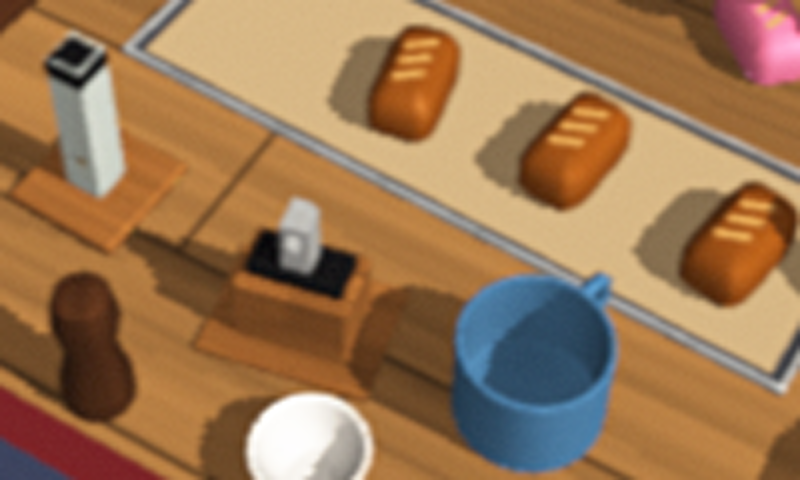

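View pics/c2.png

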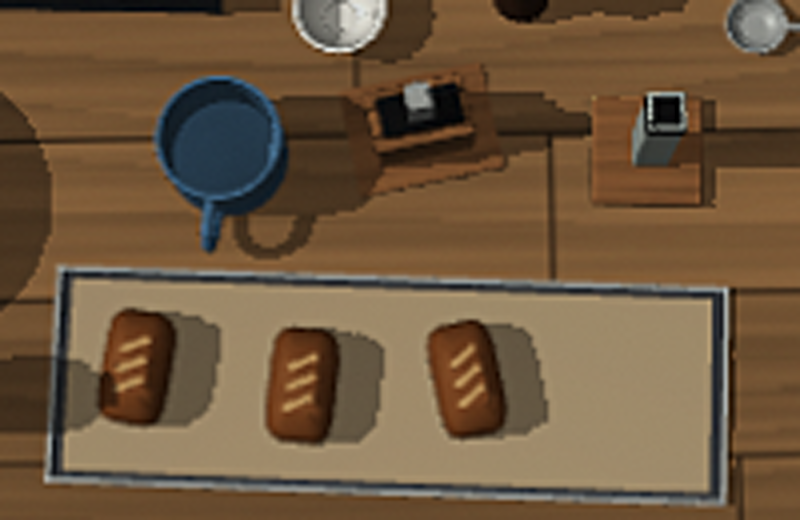

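```bash
python3 - <<'E'
from h import *
a=load('s0');b=load('t0')
A=lambda u,v:(220+(u+.5)/4-.5,190+(v+.5)/4-.5)
B=lambda u,v:(235+(u+.5)/4-.5,125+(v+.5)/4-.5)
P={'handle top':((77,58),(666,111)),'stub top':((306,206),(420,90)),'pot rim':((536,344),(221,144)),
'roll1':((743,228),(140,362)),'roll2':((578,138),(303,382)),'roll3':((417,70),(467,374))}
for k,(p,q) in P.items():
    X,e=tri((a,A(*p)),(b,B(*q)));print(k,X.round(1),np.round(e,1))
print('collar corners z72', [onz(b,B(*q),72).round(0) for q in[(369,108),(459,84),(469,121),(383,138)]])
print('foot corners',[onz(b,B(*q),3).round(0) for q in[(485,66),(506,158),(366,196)]])
print('hstand corners z12',[onz(b,B(*q),12).round(0) for q in[(592,96),(704,98),(702,206),(591,204)]])
print('handle top corners142',[onz(b,B(*q),142).round(0) for q in[(647,92),(686,92),(685,131),(646,129)]])
print('sheet',[onz(b,B(*q),3).round(0) for q in[(60,267),(730,288),(726,504),(47,482)]])
print('pot handle end',onz(b,B(208,248),40).round(0))
print('pot rim L R', [onz(b,B(*q),75).round(0) for q in [(158,140),(284,146),(222,76),(221,205)]])
print('board z15',[onz(b,q,15).round(0) for q in[(444,150),(508,150),(508,248),(445,247)]])
for n,(s,e) in {'r1':((134,312),(140,424)),'r2':((303,328),(302,442)),'r3':((460,320),(478,437))}.items():
    x,y=onz(b,B(*s),20),onz(b,B(*e),20);print(n,((x+y)/2).round(0),np.linalg.norm(x-y).round(),np.degrees(np.arctan2(*(x-y)[1::-1])).round(1))
print([onz(b,q,10).round(0) for q in [(319,127),(366,119),(425,131),(472,134)]])
E
```

```text
handle top [635.2 -94.7 137. ] [0.5 0.5]
stub top [655.7  92.  126.8] [1.8 1.8]
pot rim [632.1 247.8  63.3] [1.3 1.3]
roll1 [462.  317.7  35.5] [1.4 1.4]
roll2 [445.2 187.   32.4] [0.1 0.1]
roll3 [449.5  57.6  34.5] [0.1 0.1]
collar corners z72 [array([657., 131.,  72.]), array([675.,  60.,  72.]), array([645.,  53.,  72.]), array([632., 121.,  72.])]
foot corners [array([707.,  38.,   3.]), array([630.,  23.,   3.]), array([600., 137.,   3.])]
hstand corners z12 [array([678., -48.,  12.]), array([ 675., -140.,   12.]), array([ 586., -135.,   12.]), array([589., -45.,  12.])]
handle top corners142 [array([649., -80., 142.]), array([ 648., -109.,  142.]), array([ 618., -107.,  142.]), array([620., -78., 142.])]
sheet [array([545., 388.,   3.]), array([ 519., -157.,    3.]), array([ 345., -148.,    3.]), array([370., 397.,   3.])]
pot handle end [552. 262.  40.]
pot rim L R [array([633., 297.,  75.]), array([626., 198.,  75.]), array([684., 247.,  75.]), array([580., 247.,  75.])]
board z15 [array([ 670., -249.,   15.]), array([ 669., -464.,   15.]), array([ 347., -444.,   15.]), array([ 355., -239.,   15.])]
r1 [460. 321.  20.] 90.0 3.4
r2 [444. 188.  20.] 91.0 -0.8
r3 [448.  56.  20.] 95.0 7.8
[array([756., 159.,  10.]), array([780.,   3.,  10.]), array([ 737., -190.,   10.]), array([ 725., -347.,   10.])]
```

Emit:
step_arm:
  motion:
    - [1,-11.85,22.7,-1.1,-3.4]
    - [1,-11.85,22.7,-1.1,-3.4]
    - [1,-11.85,22.7,-1.1,-3.4]
    - [1,-11.85,22.7,-1.1,-3.4]
    - [1,-11.85,22.7,-1.1,-3.4]
    - [1,-11.85,22.7,-1.1,-3.4]
    - [1,-11.85,22.7,-1.1,-3.4]
    - [1,-11.85,22.7,-1.1,-3.4]

```text
time_s: 0.9
position: [494.8, 271.9, 320.9]
tool_rot: [0.718, 0.696, -0.001, 0.0]
contact_force: [0.5, 1.1, -0.4]
width: 85.6
```

```bash
cat >> h.py <<'E'
def to(x,y,z,yaw=None):
    """units for a move of TCP to x,y,z with tool x axis at world angle yaw (deg)"""
    s=manip.read_state();R=Rn.from_quat(s['tool_rot']).as_matrix();p=np.array(s['position'])
    d=R.T@(np.array([x,y,z])-p)/25
    a=np.degrees(np.arctan2(R[1,0],R[0,0])); 
    w=0 if yaw is None else ((a-yaw+180)%360-180)/6
    print('t',round(s['time_s'],2),'pos',p.round(1),'yaw',round(a,1),'F',np.round(s['contact_force'],1),'w',round(s['width'],1),'tilt',np.degrees(np.arccos(-R[2,2])).round(2),'| units',d.round(2),'yaw',round(w,2))
E
python3 -c "
from h import *
to(650,90,330,88);print(manip.read_state()['qpos'])"
```

```text
t 0.9 pos [494.8 271.9 320.9] yaw 88.2 F [ 0.5  1.1 -0.4] w 85.6 tilt 0.09 | units [-7.08  6.43 -0.36] yaw 0.04
[-0.65715312  0.32220815  0.07902154  1.70297572 -0.02682546  1.11885516
  0.96969486]
```

Emit:
step_arm:
  motion:
    - [1,-7.1,6.4,-0.4,0]
    - [1,-7.1,6.4,-0.4,0]
    - [1,-7.1,6.4,-0.4,0]
    - [1,-7.1,6.4,-0.4,0]
    - [1,-7.1,6.4,-0.4,0]
    - [1,-7.1,6.4,-0.4,0]
    - [1,-7.1,6.4,-0.4,0]

```text
time_s: 1.6
position: [649.5, 88.5, 330.3]
tool_rot: [0.719, 0.695, -0.001, -0.0]
contact_force: [-0.6, 1.2, 0.2]
width: 85.6
```

```bash
python3 -c "
from h import *
snap('wrist','w1');to(633,-94,330,88)"
```

```text
t 1.65 pos [648.9  90.1 330.4] yaw 88.2 F [-0.8  0.1 -0.1] w 85.6 tilt 0.14 | units [-7.38 -0.41  0.02] yaw 0.04
```

Emit:
step_arm:
  motion:
    - [1,-7.35,-0.7,0,0]
    - [1,-7.35,-0.7,0,0]
    - [1,-7.35,-0.7,0,0]
    - [1,-7.35,-0.7,0,0]
    - [1,-7.35,-0.7,0,0]
    - [1,-7.35,-0.7,0,0]

```text
time_s: 2.25
position: [625.4, -91.8, 330.7]
tool_rot: [0.718, 0.696, -0.001, -0.001]
contact_force: [0.2, 1.1, 0.2]
width: 85.3
```

```bash
python3 -c "
from h import *
d=snap('wrist','w2');to(633,-94,330,88)
a=load('w1');print((-np.array(a['R']).T@np.array(a['t']).ravel()).round(),np.array(a['R']).round(2))
cv2.imwrite('pics/ww.png',np.vstack([a['image'],d['image']])[:,:,::-1][::1,::1])
c=np.hstack([a['image'],d['image']])[:,:,::-1];cv2.imwrite('pics/ww.png',cv2.resize(np.vstack([a['image'],d['image']])[:,:,::-1],(480,600),interpolation=cv2.INTER_AREA))"
```

```text
t 2.3 pos [625.7 -90.5 330.6] yaw 88.4 F [-0.3  0.5  0. ] w 85.3 tilt 0.13 | units [-0.13  0.3   0.02] yaw 0.07
[570.  91. 400.] [[ 0.03  1.   -0.  ]
 [ 0.95 -0.03  0.3 ]
 [ 0.3  -0.01 -0.95]]
```

View pics/ww.png

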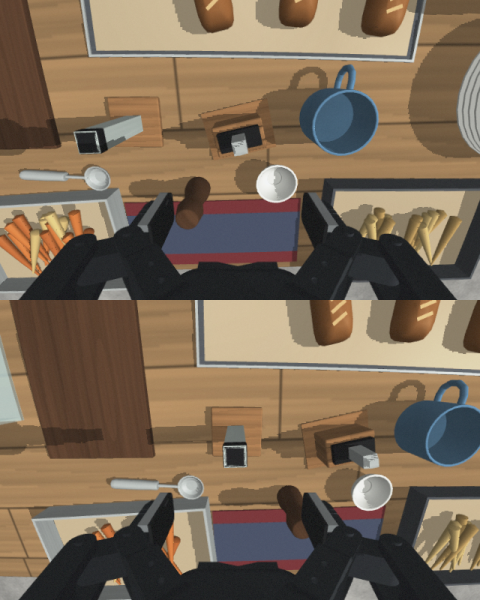

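The wrist camera looks forward from the -x side. In w1 the brush is near full-image pixel (317,187) and the handle's top near (120,188). In w2 the handle's top is near (313,207) and the brush near (475,200). I enlarge those four spots.

```bash
python3 - <<'E'
from h import *
a=load('w1')['image'];b=load('w2')['image']
f=lambda i,x,y:cv2.resize(i[y:y+75,x:x+100],(400,300),interpolation=cv2.INTER_CUBIC)
im=np.vstack([np.hstack([f(a,270,140),f(b,415,155)]),np.hstack([f(a,95,140),f(b,263,155)])])
cv2.imwrite('pics/c3.png',im[:,:,::-1])
E
```

```text
(no output)
```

View pics/c3.png

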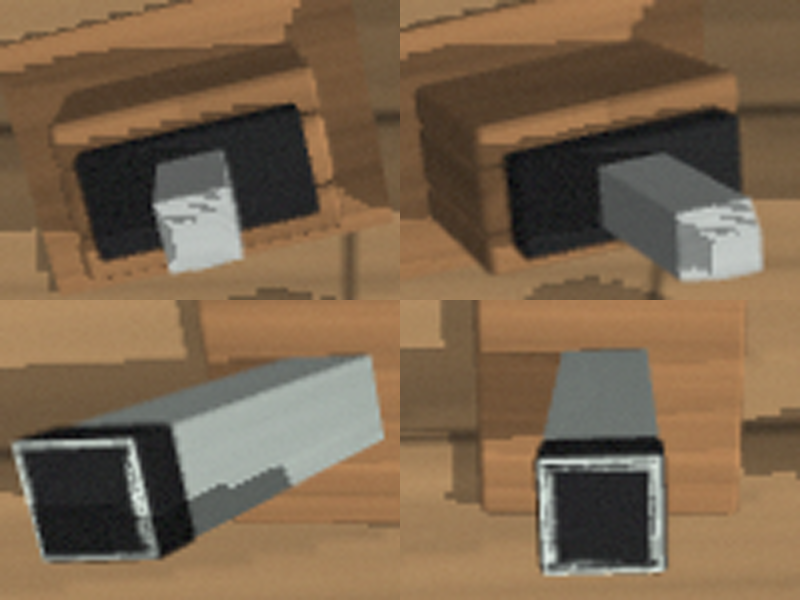

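```bash
cat >> h.py <<'E'
from scipy.optimize import least_squares
def fit(obs,x0,tilt=False):
    """obs: list of (d, px, local xyz); pose x,y,z,yaw"""
    def f(p):
        r=[]
        for d,px,L in obs:
            X=Rn.from_euler('z',p[3]).apply(L)+p[:3]; r+=list(proj(d,X)[0]-px)
        return np.array(r)
    s=least_squares(f,x0,x_scale=[10,10,10,.1],loss='soft_l1'); return s.x,f(s.x).reshape(-1,2)
E
python3 - <<'E'
from h import *
a=load('w1');b=load('w2')
T=lambda x0,y0,u,v:(x0+(u+.5)/4-.5,y0+(v+.5)/4-.5)
w1=lambda u,v:(a,T(270,140,u,v));w2=lambda u,v:(b,T(415,155,u,v))
O=[(*w1(76,155),(-16,-33,12)),(*w1(292,103),(-16,33,12)),(*w1(318,212),(16,33,12)),(*w1(100,260),(16,-33,12)),
(*w2(105,157),(-16,-33,12)),(*w2(330,112),(-16,33,12)),(*w2(128,257),(16,-33,12)),
(*w1(155,203),(-9.5,-9.5,55)),(*w1(232,188),(-9.5,9.5,55)),(*w2(276,212),(-9.5,-9.5,55)),(*w2(350,199),(-9.5,9.5,55))]
p,r=fit(O,[652,91,60,.2]);print('brush',p[:3].round(1),np.degrees(p[3]).round(1));print(r.round(1).tolist())
w1=lambda u,v:(a,T(95,140,u,v));w2=lambda u,v:(b,T(263,155,u,v))
O=[(*w1(14,140),(-14,-14,130)),(*w1(136,135),(-14,14,130)),(*w1(160,256),(14,14,130)),(*w1(42,260),(14,-14,130)),
(*w2(140,157),(-14,-14,130)),(*w2(261,155),(-14,14,130)),(*w2(263,272),(14,14,130)),(*w2(143,272),(14,-14,130)),
(*w1(370,55),(-14,14,0)),(*w1(384,138),(14,14,0)),(*w2(162,50),(-14,-14,0)),(*w2(245,50),(-14,14,0))]
p,r=fit(O,[633,-94,12,0]);print('handle',p[:3].round(1),np.degrees(p[3]).round(1));print(r.round(1).tolist())
to(p[0],p[1],12+112+54,90+np.degrees(p[3]))
# mug rim via ellipse of blue in w1
hsv=cv2.cvtColor(a['image'],cv2.COLOR_RGB2HSV);m=cv2.inRange(hsv,(98,90,40),(112,255,255));m[:, :380]=0;m[230:]=0
c=max(cv2.findContours(m,0,2)[0],key=cv2.contourArea);print(cv2.boundingRect(c))
E
```

```text
brush [655.3  91.2  57.8] 10.9
[[-0.7, 0.4], [2.1, 0.8], [1.0, 0.2], [0.1, 0.2], [2.3, 0.7], [2.2, 0.1], [-1.1, 0.7], [-0.2, -0.7], [-0.9, -1.0], [-0.6, -0.3], [-0.9, -0.9]]
handle [634.2 -95.1  10.8] -0.7
[[0.2, 0.3], [-0.5, 0.8], [-0.3, 0.0], [0.3, -0.4], [-0.4, 0.2], [0.1, 0.2], [-0.2, -0.4], [-0.0, 0.1], [0.4, -0.3], [-0.0, -0.2], [0.2, -0.1], [0.5, -0.5]]
t 2.3 pos [625.7 -90.5 330.6] yaw 88.4 F [-0.3  0.5  0. ] w 85.3 tilt 0.13 | units [-0.18  0.36  6.1 ] yaw -0.15
(400, 87, 104, 120)
```

Emit:
step_arm:
  motion:
    - [1,-0.18,0.36,1,-0.15]
    - [1,-0.18,0.36,2.5,-0.15]
    - [1,-0.18,0.36,4.2,-0.15]
    - [1,-0.18,0.36,5.4,-0.15]
    - [1,-0.18,0.36,6.1,-0.15]
    - [1,-0.18,0.36,6.1,-0.15]
    - [1,-0.18,0.36,6.1,-0.15]
  newtons: 80

```text
time_s: 3.0
position: [634.7, -93.1, 178.4]
tool_rot: [0.71, 0.704, -0.0, -0.001]
contact_force: [-0.0, -0.3, 0.7]
width: 85.7
```

Emit:
step_arm:
  motion:
    - [-1,0,0,0,0]
    - [-1,0,0,0,0]
    - [-1,0,0,0,0]
    - [-1,0,0,0,0]
    - [-1,0,0,0,0]
    - [-1,0,0,0,0]
    - [-1,0,0,0,0]
    - [-1,0,0,0,0]

```text
time_s: 3.8
position: [635.1, -93.5, 179.2]
tool_rot: [0.711, 0.704, 0.0, -0.001]
contact_force: [-0.3, -0.8, 5.6]
width: 26.8
```

```bash
python3 -c "
from h import *
to(634,-95,330,90)"
```

```text
t 3.8 pos [635.1 -93.5 179.2] yaw 89.4 F [-0.3 -0.8  5.6] w 26.8 tilt 0.08 | units [-0.06 -0.05 -6.03] yaw -0.09
```

Emit:
step_arm:
  motion:
    - [-1,0,0,-1,0]
    - [-1,0,0,-2.5,0]
    - [-1,0,0,-4.2,0]
    - [-1,0,0,-6,0]
    - [-1,0,0,-6.4,0]
    - [-1,0,0,-6.4,0]
    - [-1,0,0,-6.4,0]

```text
time_s: 4.5
position: [634.6, -93.4, 337.7]
tool_rot: [0.711, 0.704, -0.001, -0.002]
contact_force: [-0.3, 1.0, -1.2]
width: 27.5
```

```bash
python3 -c "
from h import *
to(655,91,340,101)"
```

```text
t 4.5 pos [634.6 -93.4 337.7] yaw 89.4 F [-0.3  1.  -1.2] w 27.5 tilt 0.19 | units [ 7.39  0.74 -0.09] yaw -1.93
```

Emit:
step_arm:
  motion:
    - [-1,2,0.2,-0.1,-0.6]
    - [-1,4,0.4,-0.1,-1.2]
    - [-1,5.8,0.6,-0.1,-1.9]
    - [-1,7.2,0.72,-0.1,-1.9]
    - [-1,7.39,0.74,-0.1,-1.9]
    - [-1,7.39,0.74,-0.1,-1.9]
    - [-1,7.39,0.74,-0.1,-1.9]

```text
time_s: 5.2
position: [654.6, 89.4, 338.8]
tool_rot: [0.638, 0.77, -0.002, -0.002]
contact_force: [0.9, -0.5, -0.4]
width: 27.1
```

```bash
python3 -c "
from h import *
a=snap('wrist','w3');b=snap('top','t3');c=snap('scene','s3');to(655,91,340,101)
cv2.imwrite('pics/c4.png',np.vstack([cv2.resize(a['image'][70:320,200:440],(480,500)) ]) [:,:,::-1])
u=proj(c,[655,91,130])[0].astype(int);print(u)
x=cv2.resize(c['image'][u[1]-80:u[1]+45,u[0]-40:u[0]+40],(320,500),interpolation=cv2.INTER_CUBIC)
y=cv2.resize(a['image'][70:320,200:440],(480,500),interpolation=cv2.INTER_CUBIC)
cv2.imwrite('pics/c4.png',np.hstack([y,x])[:,:,::-1])
"
```

```text
t 5.35 pos [655.   89.1 340. ] yaw 100.7 F [-0.4  0.2 -0.8] w 26.9 tilt 0.2 | units [ 0.08  0.02 -0.  ] yaw -0.05
[295 239]
```

View pics/c4.png

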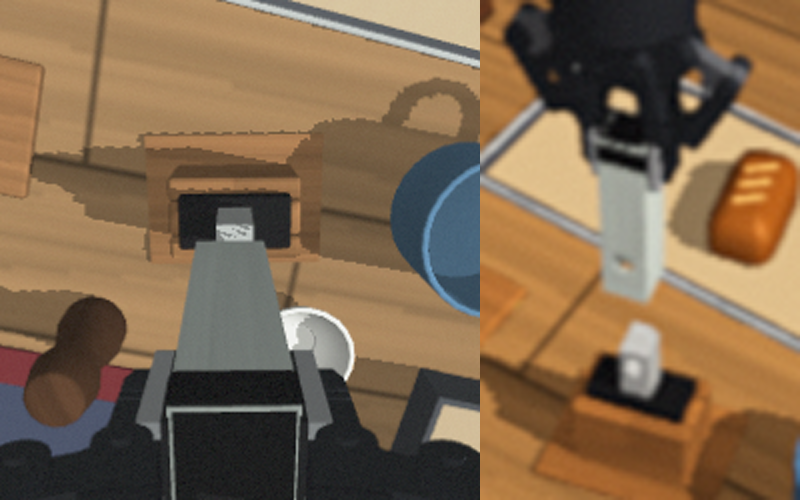

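```bash
python3 - <<'E'
from h import *
a=load('w3');c=load('s3')
w=lambda u,v:(a,(200+(u+.5)/2-.5,70+(v+.5)/2-.5)); s=lambda u,v:(c,(255+(u-480+.5)/4-.5,159+(v+.5)/4-.5))
O=[(*w(195,243),(-14,-14,0)),(*w(264,243),(-14,14,0)),(*w(168,408),(-14,-14,130)),(*w(300,406),(-14,14,130)),
(*s(604,293),(14,-14,0)),(*s(642,300),(14,14,0)),(*s(663,278),(-14,14,0)),(*s(625,262),(14,0,31))]
p,r=fit(O,[655,90,172,.19]);print('handle',p[:3].round(1),np.degrees(p[3]).round(1));print(r.round(1).tolist())
O=[(*w(217,224),(-9.5,-9.5,55)),(*w(252,224),(-9.5,9.5,55)),(*w(217,209),(-9.5,-9.5,12)),(*w(250,209),(-9.5,9.5,12)),(*w(178,197),(-16,-33,12)),(*w(291,194),(-16,33,12)),(*w(180,249),(16,-33,12)),(*w(291,246),(16,33,12)),
(*s(640,328),(0,0,67)),(*s(632,367),(12,0,42)),(*s(584,396),(16,-33,12)),(*s(687,418),(16,33,12))]
p,r=fit(O,[655,90,60,.19]);print('brush',p[:3].round(1),np.degrees(p[3]).round(1));print(r.round(1).tolist())
E
```

```text
handle [654.7  89.6 170. ] 10.5
[[1.9, -0.2], [1.0, -0.1], [-1.7, -0.4], [-0.6, 0.8], [1.1, 0.2], [2.5, 1.7], [1.5, -1.4], [0.9, 1.3]]
brush [655.9  91.   57.2] 12.4
[[-0.7, 0.3], [0.4, -0.2], [0.4, -0.9], [0.2, -1.3], [-0.6, 0.2], [-0.1, 0.1], [-0.1, 0.7], [-0.1, 0.7], [0.4, 1.0], [1.0, 1.0], [0.7, -1.4], [-0.6, -0.2]]
```

Emit:
step_arm:
  motion:
    - [-1,0.08,0.05,0,-0.1]
    - [-1,0.1,0.05,0.6,-0.1]
    - [-1,0.1,0.05,1.2,-0.1]
    - [-1,0.1,0.05,1.6,-0.1]
    - [-1,0.1,0.05,2,-0.1]
    - [-1,0.1,0.05,2.3,-0.1]
    - [-1,0.1,0.05,2.3,-0.1]

```text
time_s: 6.05
position: [655.1, 91.6, 281.4]
tool_rot: [0.634, 0.773, -0.002, -0.002]
contact_force: [0.5, 0.3, -1.1]
width: 27.1
```

```bash
python3 -c "
from h import *
a=snap('wrist','w4');c=snap('scene','s4');to(656,91.5,240,101.5)
x=cv2.resize(c['image'][179:284,245:345],(500,525),interpolation=cv2.INTER_CUBIC)
y=cv2.resize(a['image'][120:295,270:370],(300,525),interpolation=cv2.INTER_CUBIC)
cv2.imwrite('pics/c5.png',np.hstack([y,x])[:,:,::-1])
"
```

```text
t 6.15 pos [655.6  91.7 282.7] yaw 101.3 F [-0.6  0.4 -0.8] w 27.0 tilt 0.19 | units [-0.01  0.02  1.71] yaw -0.04
```

View pics/c5.png

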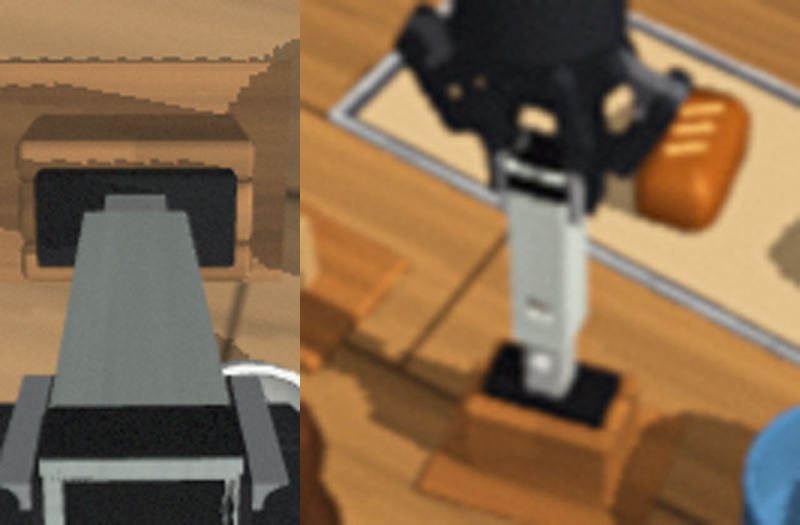

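The tube is over the stub and in line with it: the button shows just below the lower edge at (540,360), and the force is still near zero. Now I push it home.

Emit:
step_arm:
  motion:
    - [-1,0,0,0.3,0]
    - [-1,0,0,0.6,0]
    - [-1,0,0,0.9,0]
    - [-1,0,0,1.1,0]
    - [-1,0,0,1.3,0]
    - [-1,0,0,1.45,0]
    - [-1,0,0,1.55,0]
    - [-1,0,0,1.55,0]

```text
time_s: 6.95
position: [655.0, 91.7, 243.3]
tool_rot: [0.634, 0.773, -0.001, -0.002]
contact_force: [-0.9, 0.4, -2.3]
width: 27.4
```

```bash
python3 -c "
from h import *
to(656,91.5,240,101.5)"
```

```text
t 6.95 pos [655.   91.7 243.3] yaw 101.3 F [-0.9  0.4 -2.3] w 27.4 tilt 0.28 | units [-0.02  0.04  0.13] yaw -0.04
```

Emit:
step_arm:
  motion:
    - [-1,0,0,0.1,0]
    - [-1,0,0,0.2,0]
    - [-1,0,0,0.2,0]

```text
time_s: 7.25
position: [654.8, 91.5, 239.2]
tool_rot: [0.634, 0.773, -0.001, -0.002]
contact_force: [-2.2, -0.7, 7.6]
width: 27.4
```

```bash
python3 -c "
from h import *
to(656,91.5,240,101.5)"
```

```text
t 7.25 pos [654.8  91.5 239.2] yaw 101.3 F [-2.2 -0.7  7.6] w 27.4 tilt 0.28 | units [-0.01  0.05 -0.03] yaw -0.04
```

Contact force is rising, so I press a little more firmly and then look for the button in the window.

Emit:
step_arm:
  motion:
    - [-1,0,0,0.1,0]
    - [-1,0,0,0.2,0]
    - [-1,0,0,0.2,0]

```text
time_s: 7.55
position: [656.3, 90.8, 238.7]
tool_rot: [0.635, 0.773, 0.001, 0.0]
contact_force: [-5.9, -3.4, 29.5]
width: 27.1
```

```bash
python3 -c "
from h import *
c=snap('scene','s5');to(656,91.5,240,101.5)
x=cv2.resize(c['image'][199:274,255:335],(640,600),interpolation=cv2.INTER_CUBIC)
cv2.imwrite('pics/c6.png',x[:,:,::-1])
"
```

```text
t 7.6 pos [656.3  90.7 238.7] yaw 101.2 F [-5.8 -2.2 30. ] w 27.2 tilt 0.07 | units [ 0.03 -0.01 -0.05] yaw -0.05
```

View pics/c6.png

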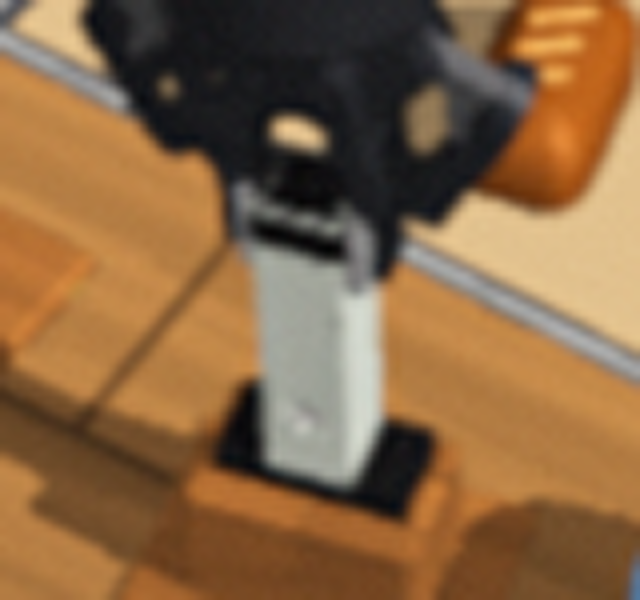

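The button shows bright in the window at (300,420), the tube sits on the collar, and it hit a hard stop at 30 N. I lift it to check.

Emit:
step_arm:
  motion:
    - [-1,0,0,-0.5,0]
    - [-1,0,0,-1.5,0]
    - [-1,0,0,-2.5,0]
    - [-1,0,0,-3.6,0]
    - [-1,0,0,-4,0]
    - [-1,0,0,-4,0]
  newtons: 100

```text
time_s: 8.2
position: [656.6, 90.7, 339.8]
tool_rot: [0.635, 0.773, 0.001, 0.001]
contact_force: [0.4, 0.1, -2.8]
width: 27.0
```

```bash
python3 -c "
from h import *
a=snap('wrist','w6');b=snap('top','t6');c=snap('scene','s6');to(630,248,335,101)
# mug rim: two views: use blue mask silhouettes
for n,d,box in(('s',c,(325,240,390,320)),('t',b,(265,135,315,195)),('w1',load('w1'),(380,80,520,220))):
    h=cv2.cvtColor(d['image'],cv2.COLOR_RGB2HSV);m=cv2.inRange(h,(98,100,40),(112,255,255));x0,y0,x1,y1=box;q=np.zeros_like(m);q[y0:y1,x0:x1]=m[y0:y1,x0:x1]
    k=max(cv2.findContours(q,0,2)[0],key=cv2.contourArea);print(n,cv2.boundingRect(k))
x=cv2.resize(c['image'][180:320,245:395],None,fx=2.6,fy=2.6,interpolation=cv2.INTER_CUBIC)
y=cv2.resize(load('w1')['image'][70:230,380:530],None,fx=2.6,fy=2.6,interpolation=cv2.INTER_CUBIC)
H=max(x.shape[0],y.shape[0]);pad=lambda i:np.vstack([i,np.zeros((H-i.shape[0],i.shape[1],3),np.uint8)])
cv2.imwrite('pics/c7.png',np.hstack([pad(x),pad(y)])[:,:,::-1]);print(x.shape)
"
```

```text
t 8.35 pos [655.5  90.7 336.8] yaw 101.2 F [-0.4 -1.2 -2.7] w 26.8 tilt 0.11 | units [6.37 0.22 0.08] yaw 0.04
s (334, 259, 39, 49)
t (274, 144, 32, 44)
w1 (400, 87, 104, 120)
(364, 390, 3)
```

View pics/c7.png

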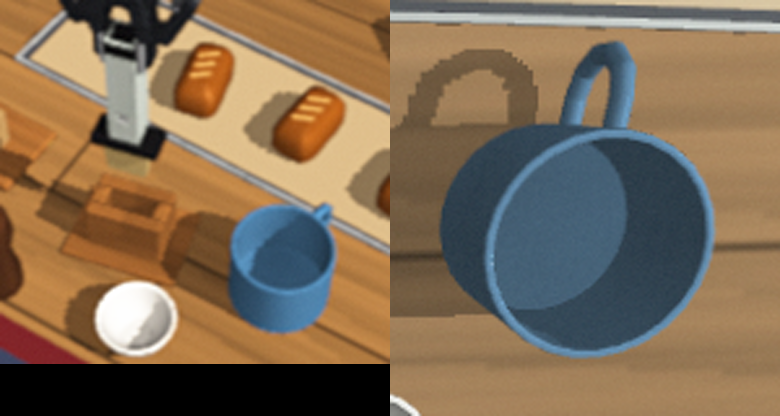

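```bash
python3 - <<'E'
from h import *
w=load('w1');s=load('s6')
W=lambda u,v:(380+(u-390+.5)/2.6-.5,70+(v+.5)/2.6-.5);S=lambda u,v:(245+(u+.5)/2.6-.5,180+(v+.5)/2.6-.5)
for n,d,P in(('w',w,[W(*p) for p in[(487,240),(714,228),(585,356),(638,130),(690,160),(690,305)]]),('s',s,[S(*p) for p in[(230,255),(334,255),(281,294),(284,206)]])):
    for z in(70,75,80):
        X=np.array([onz(d,p,z)[:2] for p in P]);r=least_squares(lambda q:np.hypot(*(X-q[:2]).T)-q[2],[630,248,50]);print(n,z,r.x.round(1),r.fun.round(1))
to(630,248,335,101)
E
```

```text
w 70 [635.8 251.9  50.2] [ 0.2 -0.6 -0.5  0.2 -0.2  1. ]
w 75 [634.8 249.5  49.4] [ 0.2 -0.6 -0.5  0.2 -0.2  1. ]
w 80 [633.8 247.   48.7] [ 0.1 -0.6 -0.5  0.2 -0.2  1. ]
s 70 [636.7 246.4  49.5] [ 0.3  0.3 -0.3 -0.2]
s 75 [639.8 247.5  49.2] [ 0.3  0.3 -0.3 -0.2]
s 80 [642.8 248.7  49. ] [ 0.3  0.3 -0.3 -0.2]
t 8.35 pos [655.5  90.7 336.8] yaw 101.2 F [-0.4 -1.2 -2.7] w 26.8 tilt 0.11 | units [6.37 0.22 0.08] yaw 0.04
```

Emit:
step_arm:
  motion:
    - [-1,1,0.1,0,0]
    - [-1,2.6,0.17,0,0]
    - [-1,4.2,0.28,0,0]
    - [-1,5.6,0.38,0,0]
    - [-1,6.35,0.42,0,0]
    - [-1,6.35,0.42,0,0]
    - [-1,6.35,0.42,0,0]

```text
time_s: 9.05
position: [634.8, 247.7, 335.7]
tool_rot: [0.635, 0.773, -0.002, -0.001]
contact_force: [0.2, -1.2, -2.1]
width: 27.0
```

```bash
python3 -c "
from h import *
c=snap('scene','s7');a=snap('wrist','w7');to(635,248.5,238,101)
x=cv2.resize(c['image'][180:330,295:405],(440,600),interpolation=cv2.INTER_CUBIC)
y=cv2.resize(a['image'][60:320,250:410],(360,585),interpolation=cv2.INTER_CUBIC);y=np.vstack([y,np.zeros((15,360,3),np.uint8)])
cv2.imwrite('pics/c8.png',np.hstack([x,y])[:,:,::-1])
"
```

```text
t 9.15 pos [635.4 246.3 336.3] yaw 101.1 F [-0.1 -0.8 -1.6] w 26.6 tilt 0.17 | units [0.09 0.01 3.93] yaw 0.02
```

View pics/c8.png

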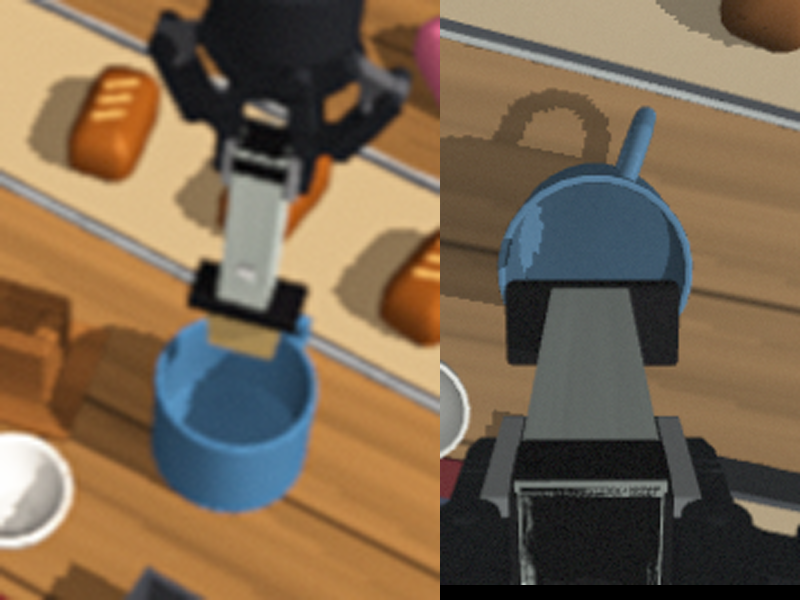

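```bash
python3 - <<'E'
from h import *
w=load('w7');s=load('s7')
W=lambda u,v:(w,(250+(u-440+.5)/2.25-.5,60+(v+.5)/2.25-.5));S=lambda u,v:(s,(295+(u+.5)/4-.5,180+(v+.5)/4-.5))
C=[onz(*W(*p),168) for p in[(507,281),(678,281),(678,362),(507,364)]];print(np.round(C),np.mean(C,0).round(1))
p,r=fit([(*W(507,281),(-16,-33,12)),(*W(678,281),(-16,33,12)),(*W(678,362),(16,33,12)),(*W(507,364),(16,-33,12)),(*S(188,298),(16,-33,12)),(*S(301,316),(16,33,12)),(*S(308,290),(-16,33,12)),(*S(208,346),(5,-19,-40)),(*S(274,359),(5,19,-40))],[635,247,156,.2])
print(p.round(2),r.round(1).tolist())
X=np.array([onz(*W(*q),75)[:2] for q in[(499,260),(690,270),(600,177),(650,193),(540,195)]]);r=least_squares(lambda q:np.hypot(*(X-q[:2]).T)-50,[630,248]);print(r.x,r.fun.round(1))
E
```

```text
[[622. 213. 168.]
 [610. 275. 168.]
 [641. 282. 168.]
 [654. 218. 168.]] [631.9 247.2 168. ]
[6.3380e+02 2.4766e+02 1.4986e+02 2.0000e-01] [[-1.0, 0.9], [0.8, 0.3], [-0.3, -0.4], [0.7, -0.7], [-0.3, 0.2], [-0.8, 3.4], [0.8, -0.9], [0.4, -1.1], [-0.8, -0.0]]
[636.97309689 249.46093893] [-0.8 -1.4  0.3  0.5 -0.5]
```

Emit:
step_arm:
  motion:
    - [-1,0.05,0.1,0.5,0]
    - [-1,0.05,0.1,1.2,0]
    - [-1,0.05,0.1,1.9,0]
    - [-1,0.05,0.1,2.6,0]
    - [-1,0.05,0.1,3.2,0]
    - [-1,0.05,0.1,3.6,0]
    - [-1,0.05,0.1,3.85,0]
    - [-1,0.05,0.1,3.85,0]

```text
time_s: 9.95
position: [637.2, 247.5, 239.2]
tool_rot: [0.636, 0.772, -0.002, -0.001]
contact_force: [-0.1, -0.1, -1.9]
width: 27.2
```

Emit:
step_arm:
  motion:
    - [-1,0,0,0,0]
    - [-1,0,0,0,0]
    - [-1,0,0,0,0]
    - [-1,0,0,0,0]

```text
time_s: 10.35
position: [637.4, 247.6, 239.7]
tool_rot: [0.636, 0.772, -0.002, -0.0]
contact_force: [-0.2, 0.4, -1.8]
width: 27.1
```

```bash
python3 -c "
from h import *
to(635,248.5,335,101)"
```

```text
t 10.35 pos [637.4 247.6 239.7] yaw 101.1 F [-0.2  0.4 -1.8] w 27.1 tilt 0.18 | units [ 0.05 -0.1  -3.81] yaw 0.01
```

Emit:
step_arm:
  motion:
    - [-1,0,0,0.2,0]
    - [-1,0,0,0.2,0]
    - [-1,0,0,0.2,0]
    - [-1,0,0,-0.5,0]
    - [-1,0,0,-1.6,0]
    - [-1,0,0,-2.8,0]
    - [-1,0,0,-4,0]
    - [-1,0,0,-4,0]

```text
time_s: 11.15
position: [639.2, 248.4, 344.9]
tool_rot: [0.636, 0.772, 0.002, 0.001]
contact_force: [0.5, 0.4, -1.7]
width: 26.8
```

```bash
cat >> h.py <<'E'
def rolls(d,z=22,show=False):
    im=d['image'];h=cv2.cvtColor(im,cv2.COLOR_RGB2HSV)
    m=cv2.inRange(h,(2,150,60),(18,255,255))
    poly=proj(d,[[560,405,3],[535,-165,3],[330,-155,3],[355,410,3]]).astype(np.int32);k=np.zeros_like(m);cv2.fillPoly(k,[poly],255);m&=k
    m=cv2.morphologyEx(m,cv2.MORPH_CLOSE,np.ones((5,5)));m=cv2.morphologyEx(m,cv2.MORPH_OPEN,np.ones((3,3)))
    o=[]
    for c in cv2.findContours(m,0,2)[0]:
        if cv2.contourArea(c)<80: continue
        X=np.array([onz(d,p,z)[:2] for p in c[:,0].astype(float)],np.float32)
        (cx,cy),(w,hh),_=r=cv2.minAreaRect(X);b=cv2.boxPoints(r);e=[b[1]-b[0],b[2]-b[1]];l=max(e,key=np.linalg.norm);l=l*np.sign(l[0])
        o.append((round(cx),round(cy),round(max(w,hh)),round(min(w,hh)),round(float(np.degrees(np.arctan2(l[1],l[0]))),1)))
    return sorted(o,key=lambda q:-q[1])
E
python3 -c "
from h import *
print(rolls(load('t0')));print(rolls(load('s0')));print(rolls(load('t6')))
d=snap('top','t8');print(rolls(d));c=snap('scene','s8');print(rolls(c))
to(460,319,335,101)"
```

```text
[(460, 327, 85, 41, -8.5), (444, 193, 86, 43, -7.1), (448, 62, 85, 45, 13.0)]
[(463, 321, 106, 56, -10.2), (461, 206, 407, 204, 87.4), (448, 189, 105, 58, -9.2), (451, 56, 108, 55, 12.2)]
[(461, 325, 84, 42, -0.6), (444, 193, 85, 43, -5.1)]
[(461, 325, 84, 42, -0.6), (448, 61, 86, 46, 11.9)]
[(430, 365, 267, 137, 37.8), (464, 320, 105, 56, -10.2), (451, 56, 108, 55, 12.2)]
t 11.25 pos [637.8 247.9 340.2] yaw 101.1 F [-0.8  0.4 -3.2] w 26.7 tilt 0.11 | units [ 4.16 -6.43  0.21] yaw 0.01
```

Emit:
step_arm:
  motion:
    - [-1,1,-1.5,0,0]
    - [-1,2,-3,0,0]
    - [-1,3.1,-4.6,0,0]
    - [-1,4,-6,0,0]
    - [-1,4.18,-6.35,0,0]
    - [-1,4.18,-6.35,0.8,0]
    - [-1,4.18,-6.35,1.8,0]
    - [-1,4.18,-6.35,2.5,0]

```text
time_s: 12.05
position: [461.1, 318.9, 275.2]
tool_rot: [0.636, 0.772, -0.003, -0.0]
contact_force: [-0.4, 0.0, -2.1]
width: 26.7
```

```bash
python3 -c "
from h import *
a=snap('wrist','w9');to(462,320,264,101)
c=snap('scene','s9')
x=cv2.resize(c['image'][180:300,350:460],(550,600),interpolation=cv2.INTER_CUBIC)
y=cv2.resize(a['image'][60:300,270:370],(250,600),interpolation=cv2.INTER_CUBIC)
cv2.imwrite('pics/c9.png',np.hstack([x,y])[:,:,::-1])"
```

```text
t 12.1 pos [460.4 318.2 272.6] yaw 101.1 F [-1.3 -0.6 -5.2] w 27.0 tilt 0.51 | units [0.06 0.08 0.35] yaw 0.01
```

View pics/c9.png

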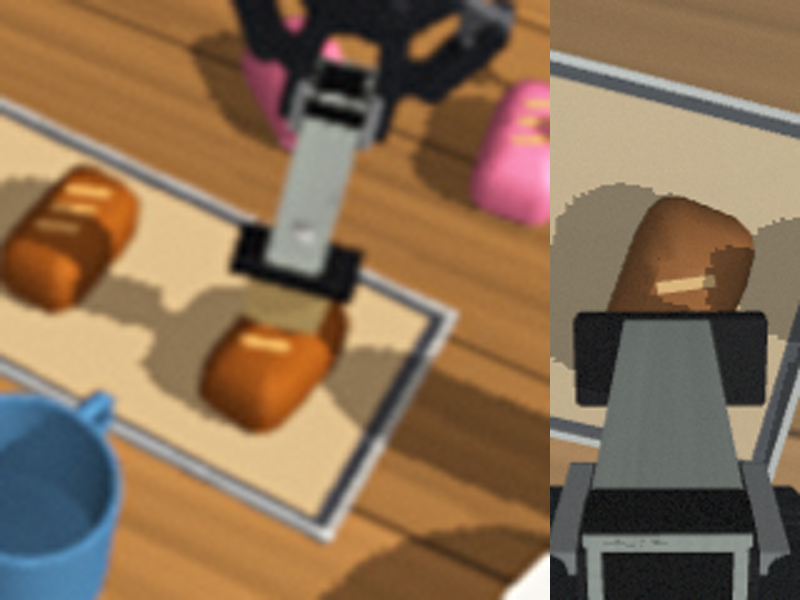

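Emit:
step_arm:
  motion:
    - [-1,0.06,0.08,0.2,0]
    - [-1,0.06,0.08,0.3,0]
    - [-1,0.06,0.08,0.3,0]
    - [-1,0.06,0.08,0.3,0]

```text
time_s: 12.55
position: [462.4, 320.3, 267.3]
tool_rot: [0.636, 0.772, -0.004, -0.001]
contact_force: [-0.3, -0.3, -2.7]
width: 27.2
```

Emit:
step_arm:
  motion:
    - [-1,0,0,0.08,0]
    - [-1,0,0,0.08,0]
    - [-1,0,0,0.08,0]

```text
time_s: 12.85
position: [462.6, 320.4, 265.6]
tool_rot: [0.636, 0.772, -0.003, -0.0]
contact_force: [0.6, -0.7, -1.1]
width: 27.1
```

```bash
python3 -c "
from h import *
to(462,320,264,101)
w=load('w9');f=lambda u,v:(w,(270+(u-550+.5)/2.5-.5,60+(v+.5)/2.5-.5))
print([onz(*f(*p),15).round() for p in[(690,198),(752,245),(612,300)]])"
```

```text
t 12.85 pos [462.6 320.4 265.6] yaw 101.1 F [ 0.6 -0.7 -1.1] w 27.1 tilt 0.4 | units [-0.01 -0.03  0.07] yaw 0.01
[array([412., 319.,  15.]), array([427., 351.,  15.]), array([464., 294.,  15.])]
```

Emit:
step_arm:
  motion:
    - [-1,0,0,0.06,0]
    - [-1,0,0,0.12,0]
    - [-1,0,0,0.12,0]
    - [-1,0,0,0.12,0]

```text
time_s: 13.25
position: [462.7, 320.5, 262.7]
tool_rot: [0.636, 0.772, -0.003, -0.0]
contact_force: [0.2, 0.3, 0.6]
width: 27.1
```

```bash
python3 -c "
from h import *
to(462,320,264,101)"
```

```text
t 13.25 pos [462.7 320.5 262.7] yaw 101.1 F [0.2 0.3 0.6] w 27.1 tilt 0.38 | units [-0.02 -0.03 -0.05] yaw 0.01
```

Emit:
step_arm:
  motion:
    - [-1,0,0,-0.6,0]
    - [-1,0,0,-1.6,0]
    - [-1,-1.5,-0.5,-2,0]
    - [-1,-3.2,-1,-2,0]
    - [-1,-4.8,-1.55,-1.8,0]
    - [-1,-5.04,-1.63,-1,0]
    - [-1,-5.04,-1.63,-0.3,0]
    - [-1,-5.04,-1.63,-0.2,0]

```text
time_s: 14.05
position: [445.7, 188.0, 266.7]
tool_rot: [0.636, 0.772, -0.005, -0.001]
contact_force: [-0.5, 0.5, -2.5]
width: 26.6
```

```bash
python3 -c "
from h import *
to(447,189,263,101)
d=snap('top','t10');print(rolls(d));c=snap('scene','s10');print(rolls(c))"
```

```text
t 14.05 pos [445.7 188.  266.7] yaw 101.0 F [-0.5  0.5 -2.5] w 26.6 tilt 0.59 | units [0.03 0.06 0.15] yaw 0.0
[(458, 329, 78, 35, 0.5), (448, 62, 85, 45, 13.2)]
[(420, 348, 293, 151, 43.6), (464, 320, 105, 56, -10.2), (450, 187, 102, 57, -6.8), (359, 71, 128, 17, 83.8), (451, 56, 108, 55, 13.3)]
```

Roll 2 has not moved, so I dab it.

Emit:
step_arm:
  motion:
    - [-1,0.03,0.06,0.08,0]
    - [-1,0.03,0.06,0.16,0]
    - [-1,0.03,0.06,0.18,0]
    - [-1,0.03,0.06,0.2,0]
    - [-1,0.03,0.06,0.2,0]
    - [-1,0.03,0.06,0.2,0]

```text
time_s: 14.75
position: [448.1, 190.3, 263.4]
tool_rot: [0.636, 0.772, -0.004, -0.001]
contact_force: [0.1, 0.4, -0.6]
width: 27.0
```

```bash
python3 -c "
from h import *
to(450,58,263,101)"
```

```text
t 14.75 pos [448.1 190.3 263.4] yaw 101.1 F [ 0.1  0.4 -0.6] w 27.0 tilt 0.41 | units [-5.21 -0.94  0.04] yaw 0.01
```

Emit:
step_arm:
  motion:
    - [-1,0,0,0.1,0]
    - [-1,0,0,0.1,0]
    - [-1,0,0,0.1,0]

```text
time_s: 15.05
position: [448.2, 190.3, 261.0]
tool_rot: [0.636, 0.772, -0.003, -0.001]
contact_force: [1.6, -0.3, 1.0]
width: 26.9
```

Emit:
step_arm:
  motion:
    - [-1,0,0,-0.6,0]
    - [-1,0,0,-1.6,0]
    - [-1,-1.5,-0.3,-2,0]
    - [-1,-3.3,-0.6,-2,0]
    - [-1,-4.9,-0.9,-1.8,0]
    - [-1,-5.18,-0.95,-1,0]
    - [-1,-5.18,-0.95,-0.3,0]
    - [-1,-5.18,-0.95,-0.2,0]

```text
time_s: 15.85
position: [448.6, 57.9, 264.9]
tool_rot: [0.636, 0.772, -0.005, -0.002]
contact_force: [-0.4, 0.1, 0.3]
width: 27.3
```

```bash
python3 -c "
from h import *
to(450,58,262.5,101)
c=snap('scene','s11');print(rolls(c))"
```

```text
t 15.85 pos [448.6  57.9 264.9] yaw 101.0 F [-0.4  0.1  0.3] w 27.3 tilt 0.59 | units [-0.01  0.06  0.1 ] yaw 0.0
[(463, 320, 105, 56, -9.5), (462, 220, 379, 204, 87.4), (448, 188, 105, 57, -6.8), (455, 57, 98, 55, 12.3)]
```

Emit:
step_arm:
  motion:
    - [-1,0,0.06,0.08,0]
    - [-1,0,0.06,0.14,0]
    - [-1,0,0.06,0.14,0]
    - [-1,0,0.06,0.14,0]

```text
time_s: 16.3
position: [450.7, 58.9, 262.5]
tool_rot: [0.635, 0.772, -0.004, -0.001]
contact_force: [-0.4, -0.3, 0.0]
width: 26.6
```

```bash
python3 -c "
from h import *
to(450,58,262.5,101)"
```

```text
t 16.3 pos [450.7  58.9 262.5] yaw 101.1 F [-0.4 -0.3  0. ] w 26.6 tilt 0.5 | units [-0.03 -0.04  0.  ] yaw 0.01
```

Emit:
step_arm:
  motion:
    - [-1,0,0,-0.6,0]
    - [-1,0,0,-1.8,0]
    - [-1,0,1.5,-3,0]
    - [-1,-0.1,3.2,-3.2,0]
    - [-1,-0.2,5,-3.2,0]
    - [-1,-0.3,6.8,-3.2,0]
    - [-1,-0.33,8.1,-3.2,0]
    - [-1,-0.33,8.3,-3.2,0]

```text
time_s: 17.1
position: [659.1, 92.2, 339.3]
tool_rot: [0.635, 0.772, -0.005, -0.001]
contact_force: [0.3, 1.0, -2.0]
width: 26.7
```

Emit:
step_arm:
  motion:
    - [-1,0,0,0,0]
    - [-1,0,0,0,0]
    - [-1,0,0,0,0]

```text
time_s: 17.4
position: [658.1, 92.0, 339.6]
tool_rot: [0.635, 0.772, -0.005, -0.001]
contact_force: [-0.3, 0.1, -2.4]
width: 27.1
```

```bash
python3 -c "
from h import *
to(656,91,239,101.2)
a=snap('wrist','w12');c=snap('scene','s12');print(rolls(c))
x=cv2.resize(c['image'][165:285,245:345],(500,600),interpolation=cv2.INTER_CUBIC)
y=cv2.resize(a['image'][100:260,280:360],(300,600),interpolation=cv2.INTER_CUBIC)
cv2.imwrite('pics/c10.png',np.hstack([x,y])[:,:,::-1])"
```

```text
t 17.4 pos [658.1  92.  339.6] yaw 101.1 F [-0.3  0.1 -2.4] w 27.1 tilt 0.56 | units [-0.01 -0.06  4.02] yaw -0.01
[(464, 320, 105, 56, -9.5), (461, 206, 407, 204, 87.4), (448, 188, 105, 58, -6.1), (451, 56, 108, 55, 12.2)]
```

View pics/c10.png

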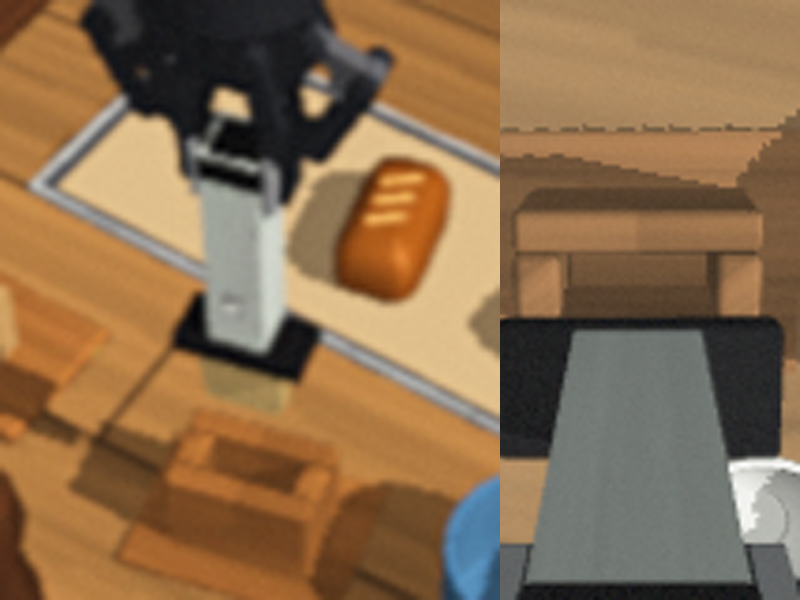

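Emit:
step_arm:
  motion:
    - [-1,0,0,0.6,0]
    - [-1,0,0,1.2,0]
    - [-1,0,0,1.7,0]
    - [-1,0,0,2.1,0]
    - [-1,0,0,2.4,0]
    - [-1,0,0,2.7,0]
    - [-1,0,0,2.9,0]

```text
time_s: 18.2
position: [657.8, 91.6, 266.9]
tool_rot: [0.635, 0.772, -0.004, -0.001]
contact_force: [0.0, -0.6, -2.6]
width: 27.0
```

```bash
python3 -c "
from h import *
to(656,91,239,101.2)"
```

```text
t 18.2 pos [657.8  91.6 266.9] yaw 101.1 F [ 0.  -0.6 -2.6] w 27.0 tilt 0.52 | units [-0.01 -0.07  1.12] yaw -0.01
```

No contact force with the tip 13 mm into the slot. I carry on down, easing toward the seated pose.

Emit:
step_arm:
  motion:
    - [-1,0,-0.02,0.3,0]
    - [-1,0,-0.03,0.6,0]
    - [-1,0,-0.04,0.8,0]
    - [-1,0,-0.05,0.95,0]
    - [-1,0,-0.05,1.05,0]
    - [-1,0,-0.05,1.1,0]
    - [-1,0,-0.05,1.1,0]

```text
time_s: 18.9
position: [656.5, 91.2, 239.5]
tool_rot: [0.635, 0.772, -0.004, -0.001]
contact_force: [-0.3, -0.7, -1.9]
width: 27.3
```

```bash
python3 -c "
from h import *
to(656,91,239,101.2)"
```

```text
t 18.9 pos [656.5  91.2 239.5] yaw 101.1 F [-0.3 -0.7 -1.9] w 27.3 tilt 0.51 | units [-0.01 -0.02  0.02] yaw -0.01
```

Emit:
step_arm:
  motion:
    - [-1,0,0,0.06,0]
    - [-1,0,0,0.1,0]
    - [-1,0,0,0.1,0]

```text
time_s: 19.2
position: [656.8, 91.2, 239.1]
tool_rot: [0.635, 0.772, -0.003, -0.001]
contact_force: [-3.9, -0.5, 11.5]
width: 27.1
```

Emit:
step_arm:
  motion:
    - [0,0,0,0,0]
    - [0.5,0,0,0,0]
    - [1,0,0,0,0]
    - [1,0,0,0,0]
    - [1,0,0,0,0]
    - [1,0,0,0,0]

```text
time_s: 19.8
position: [656.8, 91.2, 238.9]
tool_rot: [0.635, 0.772, -0.004, -0.001]
contact_force: [-0.1, 0.2, 0.5]
width: 85.1
```

Emit:
step_arm:
  motion:
    - [1,0,0,-0.4,0]
    - [1,0,0,-1.2,0]
    - [1,0,0,-2.4,0]
    - [1,0,0,-3.8,0]
    - [1,0,0,-5,0]
    - [1,0,0,-5,0]

```text
time_s: 20.4
position: [659.1, 91.8, 369.8]
tool_rot: [0.635, 0.772, -0.0, 0.002]
contact_force: [0.8, -0.1, -0.1]
width: 85.5
```

```bash
python3 -c "
from h import *
to(460,320,330,90)
a=snap('wrist','w13');c=snap('scene','s13');t=snap('top','t13');print(rolls(c),rolls(t))
x=cv2.resize(c['image'][185:275,255:345],(400,400),interpolation=cv2.INTER_CUBIC)
y=cv2.resize(a['image'][90:290,240:440],(400,400),interpolation=cv2.INTER_CUBIC)
cv2.imwrite('pics/c11.png',np.hstack([x,y])[:,:,::-1])"
```

```text
t 20.4 pos [659.1  91.8 369.8] yaw 101.1 F [ 0.8 -0.1 -0.1] w 85.5 tilt 0.24 | units [10.5  -6.06  1.54] yaw 1.85
[(461, 210, 399, 204, 87.4), (448, 189, 105, 58, -9.2), (451, 56, 108, 55, 12.2)] [(444, 370, 87, 49, 0.5), (444, 193, 85, 43, -5.1)]
```

View pics/c11.png

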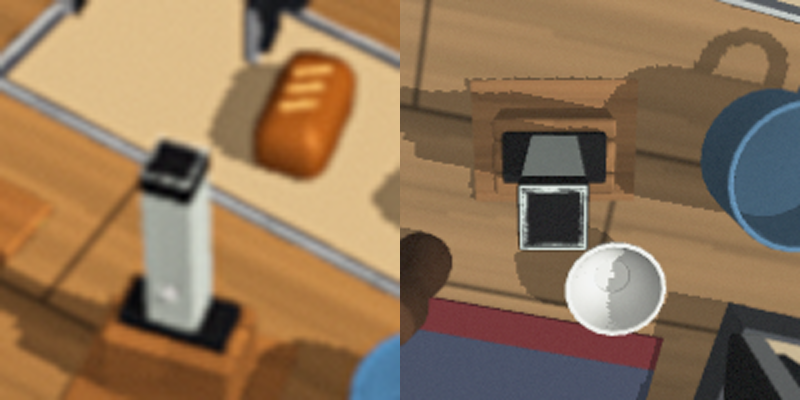

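The brush stands seated in its stand with the button in the window. Roll 1 has been knocked: the top view now puts it near (444,370). I go there and measure it again.

Emit:
step_arm:
  motion:
    - [1,12.5,-6.9,1.6,1.85]
    - [1,12.5,-6.9,1.6,1.85]
    - [1,12.5,-6.9,1.6,1.85]
    - [1,12.5,-6.9,1.6,1.85]
    - [1,12.5,-6.9,1.6,1.85]
    - [1,12.5,-6.9,1.6,1.85]
    - [1,12.5,-6.9,1.6,1.85]
    - [1,12.5,-6.9,1.6,1.85]

```text
time_s: 21.35
position: [421.8, 370.0, 322.2]
tool_rot: [0.704, 0.71, -0.005, -0.002]
contact_force: [0.4, 1.2, -0.8]
width: 85.8
```

Emit:
step_arm:
  motion:
    - [1,0,0,0,0]
    - [1,0,0,0,0]

```text
time_s: 21.55
position: [421.5, 369.6, 321.4]
tool_rot: [0.703, 0.711, -0.006, -0.002]
contact_force: [-0.9, -0.3, -0.7]
width: 85.5
```

```bash
cat >> h.py <<'E'
from scipy.optimize import minimize
def mask(d):
    h=cv2.cvtColor(cv2.GaussianBlur(d['image'],(3,3),0),cv2.COLOR_RGB2HSV)
    return cv2.inRange(h,(3,165,45),(16,255,255))
def hull(d,p,z0):
    L=[]
    for hx,hy,z in((46,27,5),(46,27,24),(26,13,42),(40,21,0)):
        for sx,sy in((1,1),(1,-1),(-1,1),(-1,-1)):
            for cx,cy in (((hx-8)*sx,hy*sy),(hx*sx,(hy-8)*sy)): L.append((cx,cy,z))
    X=Rn.from_euler('z',p[2]).apply(L)+[p[0],p[1],z0]
    return cv2.convexHull(proj(d,X).astype(np.float32))
def iou(d,m,p,z0):
    h=hull(d,p,z0);a=np.zeros(m.shape,np.uint8);cv2.fillPoly(a,[np.round(h*16).astype(np.int32)],1,cv2.LINE_8,4)
    x0,y0,w,hh=cv2.boundingRect(h);x0-=8;y0-=8;b=np.zeros_like(a);b[max(y0,0):y0+hh+16,max(x0,0):x0+w+16]=1
    m=((m>0)&(b>0));return (m&(a>0)).sum()/((m|(a>0)).sum()+1e-9)
def fitroll(ds,x0,z0=3):
    ms=[mask(d) for d in ds];best=None
    f=lambda q:-np.mean([iou(d,m,(q[0],q[1],q[2]/30),z0) for d,m in zip(ds,ms)])
    for yaw in(-.35,-.1,.1,.35):
        s=minimize(f,[x0[0],x0[1],yaw*30],method='Nelder-Mead',options=dict(initial_simplex=[[x0[0],x0[1],yaw*30],[x0[0]+12,x0[1],yaw*30],[x0[0],x0[1]+12,yaw*30],[x0[0],x0[1],yaw*30+5]],maxiter=120))
        if best is None or s.fun<best.fun: best=s
    q=(best.x[0],best.x[1],best.x[2]/30)
    return q[0].round(1),q[1].round(1),np.degrees(q[2]).round(1),[round(iou(d,m,q,z0),2) for d,m in zip(ds,ms)]
E
python3 - <<'E'
from h import *
to(440,365,330,90)
a=snap('wrist','w14');c=snap('scene','s14')
print('r1 w',fitroll([a],(444,368)))
print('r1 s',fitroll([load('s13')],(450,368)))
print('r2 ',fitroll([load('s13'),load('t13')],(446,190)),fitroll([a],(446,190)))
print('r3 ',fitroll([load('s13')],(449,57)))
y=a['image'].copy()
for p in((444,368),(446,190)):
    q=fitroll([a],p);cv2.polylines(y,[hull(a,(q[0],q[1],np.radians(q[2])),3).astype(np.int32)],True,(0,255,0))
cv2.imwrite('pics/c12.png',y[:,:,::-1])
E
```

```text
t 21.55 pos [421.5 369.6 321.4] yaw 90.6 F [-0.9 -0.3 -0.7] w 85.5 tilt 0.73 | units [-0.19  0.74 -0.35] yaw 0.1
r1 w (np.float64(444.0), np.float64(368.0), np.float64(-20.1), [np.float64(0.0)])
r1 s (np.float64(443.5), np.float64(360.1), np.float64(-1.0), [np.float64(0.84)])
r2  (np.float64(445.2), np.float64(186.7), np.float64(-1.8), [np.float64(0.82), np.float64(0.64)]) (np.float64(446.0), np.float64(190.0), np.float64(-20.1), [np.float64(0.0)])
r3  (np.float64(447.3), np.float64(55.4), np.float64(20.5), [np.float64(0.85)])
```

View pics/c12.png

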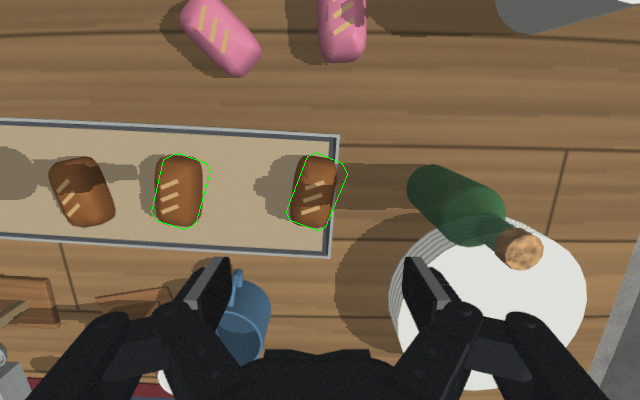

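The wrist view shows roll 1 at (313,192), roll 2 at (178,190) and roll 3 at (82,190). The bottle base is near (435,190) and the pink look-alikes are well away. The mask missed the darker wrist tones, so I retune it.

```bash
sed -i 's/(3,165,45),(16,255,255)/(3,LO,30),(13,255,255)/;s/^def mask(d):/LO=165\ndef mask(d):/' h.py; python3 - <<'E'
import h; from h import *
a=load('w14');hv=cv2.cvtColor(a['image'],cv2.COLOR_RGB2HSV)
for n,(u,v) in dict(r2=(180,210),r2b=(192,175),r1=(320,215),r1b=(335,180),sheet=(240,180),shad=(280,190),table=(400,110),tsh=(360,190),r3=(90,200)).items(): print(n,np.median(hv[v-2:v+3,u-2:u+3].reshape(-1,3),0))
for z in(5,):print('bottle base',[onz(a,q,z).round() for q in[(410,190),(440,168),(420,212)]],'top',onz(a,(523,252),200).round())
for lo in(130,145,160):
    h.LO=lo
    print(lo,[fitroll([a],p) for p in((444,363),(446,188),(449,57))])
E
```

```text
r2 [ 13. 160. 141.]
r2b [ 14. 156. 132.]
r1 [ 13. 158. 139.]
r1b [ 14. 146.  86.]
sheet [ 19.  68. 177.]
shad [ 19.  66. 121.]
table [ 16. 111. 126.]
tsh [ 16. 109.  99.]
r3 [ 13. 150. 150.]
bottle base [array([443., 495.,   5.]), array([412., 531.,   5.]), array([474., 512.,   5.])] top [437. 519. 200.]
130 [(np.float64(445.2), np.float64(362.7), np.float64(-9.3), [np.float64(0.48)]), (np.float64(446.6), np.float64(187.2), np.float64(-9.5), [np.float64(0.62)]), (np.float64(449.1), np.float64(55.5), np.float64(10.7), [np.float64(0.53)])]
145 [(np.float64(444.8), np.float64(365.1), np.float64(-9.3), [np.float64(0.47)]), (np.float64(445.1), np.float64(187.5), np.float64(-7.6), [np.float64(0.61)]), (np.float64(450.5), np.float64(55.5), np.float64(10.2), [np.float64(0.51)])]
160 [(np.float64(451.1), np.float64(362.7), np.float64(-7.5), [np.float64(0.03)]), (np.float64(448.3), np.float64(188.5), np.float64(-14.3), [np.float64(0.06)]), (np.float64(488.9), np.float64(31.3), np.float64(-41.5), [np.float64(0.02)])]
```

```bash
sed -i 's/(13,255,255)/(HI,255,255)/;s/^LO=165/LO=165;HI=16/' h.py; python3 - <<'E'
import h; from h import *
a=load('w14');h.LO=130;h.HI=15
for p in((444,363),(446,188),(449,57)): print(fitroll([a],p))
to(444,361,200,90)
E
```

```text
(np.float64(444.9), np.float64(362.5), np.float64(-9.4), [np.float64(0.78)])
(np.float64(446.9), np.float64(187.2), np.float64(-5.9), [np.float64(0.82)])
(np.float64(447.6), np.float64(55.9), np.float64(10.0), [np.float64(0.86)])
t 21.65 pos [422.9 368.5 322. ] yaw 90.4 F [ 0.2 -0.2  0.1] w 85.5 tilt 0.65 | units [-0.28  0.89  4.87] yaw 0.07
```

Emit:
step_arm:
  motion:
    - [1,-0.28,0.9,1,1]
    - [1,-0.28,0.9,2.5,1.65]
    - [1,-0.28,0.9,4.2,1.65]
    - [1,-0.28,0.9,6,1.65]
    - [1,-0.28,0.9,7.6,1.65]
    - [1,-0.28,0.9,8.7,1.65]
    - [1,-0.28,0.9,8.8,1.65]
    - [1,-0.28,0.9,8.8,1.65]

```text
time_s: 22.45
position: [444.3, 359.4, 101.9]
tool_rot: [0.764, 0.645, -0.006, -0.001]
contact_force: [0.3, 0.3, 1.1]
width: 85.8
```

```bash
python3 -c "
from h import *
to(445,362,76,80.5)"
```

```text
t 22.45 pos [444.3 359.4 101.9] yaw 80.4 F [0.3 0.3 1.1] w 85.8 tilt 0.69 | units [0.12 0.02 1.04] yaw -0.02
```

Emit:
step_arm:
  motion:
    - [1,0.12,0.02,0.5,0]
    - [1,0.12,0.02,0.9,0]
    - [1,0.12,0.02,1.03,0]
    - [1,0.12,0.02,1.03,0]
  newtons: 40

```text
time_s: 22.85
position: [444.8, 361.9, 75.8]
tool_rot: [0.764, 0.645, -0.006, -0.001]
contact_force: [-0.1, 0.5, 0.5]
width: 85.4
```

Emit:
step_arm:
  motion:
    - [-1,0,0,0,0]
    - [-1,0,0,0,0]
    - [-1,0,0,0,0]
    - [-1,0,0,0,0]
    - [-1,0,0,0,0]
    - [-1,0,0,0,0]

```text
time_s: 23.45
position: [445.0, 362.2, 76.4]
tool_rot: [0.764, 0.645, -0.006, -0.001]
contact_force: [-0.9, -0.6, 5.9]
width: 52.4
```

Emit:
step_arm:
  motion:
    - [-1,0,0,-0.6,0]
    - [-1,0,0,-2,0]
    - [-1,0,0,-3.5,0]
    - [-1,0,0,-5,0]
    - [-1,0,0,-6.4,0]
    - [-1,0,0,-6.4,0]

```text
time_s: 24.05
position: [448.4, 364.6, 241.3]
tool_rot: [0.764, 0.645, -0.002, -0.001]
contact_force: [0.4, 0.5, -1.0]
width: 52.9
```

```bash
python3 -c "
from h import *
to(425,-346,240,-3);print(manip.read_state()['qpos'].round(2) if hasattr(manip.read_state()['qpos'],'round') else manip.read_state()['qpos'])
d=snap('scene','s15')
import h
print(fitroll([d],(446,188)),fitroll([d],(448,56)))"
```

```text
t 24.05 pos [448.4 364.6 241.3] yaw 80.4 F [ 0.4  0.5 -1. ] w 52.9 tilt 0.24 | units [-28.18   3.82   0.07] yaw 13.9
[-0.88  0.42  0.14  1.78 -0.07  0.96  0.7 ]
(np.float64(443.7), np.float64(188.5), np.float64(-1.5), [np.float64(0.81)]) (np.float64(451.4), np.float64(55.8), np.float64(23.0), [np.float64(0.82)])
```

Emit:
step_arm:
  motion:
    - [-1,-27.2,10.6,0,13.9]
    - [-1,-27.2,10.6,0,13.9]
    - [-1,-27.2,10.6,0,13.9]
    - [-1,-27.2,10.6,0,13.9]
    - [-1,-27.2,10.6,0,13.9]
    - [-1,-27.2,10.6,0,13.9]
    - [-1,-27.2,10.6,0,13.9]
    - [-1,-27.2,10.6,0,13.9]

```text
time_s: 24.9
position: [527.5, -30.3, 237.1]
tool_rot: [0.995, 0.098, -0.005, 0.001]
contact_force: [1.2, -0.1, -0.5]
width: 52.7
```

```bash
python3 - <<'E'
from h import *
to(595,-350,240,-3)
def board(d,seed):
    g=cv2.cvtColor(d['image'],cv2.COLOR_RGB2HSV);u=proj(d,[seed])[0].astype(int)
    m=cv2.inRange(g,(0,0,0),(179,255,85 if d['image'].shape else 0))
    n,l=cv2.connectedComponents(cv2.morphologyEx(m,cv2.MORPH_OPEN,np.ones((3,3))))
    k=(l==l[u[1],u[0]]).astype(np.uint8);c=max(cv2.findContours(k,0,2)[0],key=cv2.contourArea)
    X=np.array([onz(d,p,15)[:2] for p in c[:,0].astype(float)],np.float32);return cv2.minAreaRect(X),g[u[1],u[0]]
for t in('t0','s0'): print(t,board(load(t),[520,-350,15]))
E
```

```text
t 24.9 pos [527.5 -30.3 237.1] yaw 11.3 F [ 1.2 -0.1 -0.5] w 52.7 tilt 0.57 | units [ 0.14 13.07 -0.1 ] yaw 2.38
t0 (((514.0684814453125, -268.1947021484375), (373.4840087890625, 320.4739074707031), 88.8084487915039), array([ 11, 163,  50], dtype=uint8))
s0 (((523.6111450195312, -382.200439453125), (332.2388916015625, 129.6189422607422), 7.194641590118408), array([ 11, 179,  80], dtype=uint8))
```

```bash
python3 - <<'E'
from h import *
w=load('w2')
print('w2 +x corners',[onz(w,q,15).round(0) for q in[(64,210.7),(206.7,209)]])
for t,lo in(('t0',135),('s0',135),('w2',125)):
    d=load(t);g=cv2.cvtColor(cv2.GaussianBlur(d['image'],(3,3),0),cv2.COLOR_RGB2HSV);u=proj(d,[[520,-350,15]])[0].astype(int)
    print(t,'board',np.median(g[u[1]-3:u[1]+4,u[0]-3:u[0]+4].reshape(-1,3),0) if 3<u[1]<396 and 3<u[0]<636 else u,'table',g[tuple(proj(d,[[520,-200,0]])[0].astype(int)[::-1])])
    m=((g[...,1]>lo)&(g[...,2]<100)).astype(np.uint8);m=cv2.morphologyEx(m,cv2.MORPH_OPEN,np.ones((5,5)))
    n,l=cv2.connectedComponents(m);k=(l==l[u[1],u[0]]).astype(np.uint8);c=max(cv2.findContours(k,0,2)[0],key=cv2.contourArea)
    print(cv2.minAreaRect(np.array([onz(d,p,15)[:2] for p in c[:,0].astype(float)],np.float32)))
E
```

```text
w2 +x corners [array([ 670., -449.,   15.]), array([ 674., -244.,   15.])]
t0 board [ 11. 162.  52.] table [ 15 144 113]
((513.656005859375, -286.6253662109375), (337.7455749511719, 321.9117126464844), 89.08409118652344)
s0 board [ 11. 177.  81.] table [ 15 121 152]
((521.0138549804688, -338.14178466796875), (214.19064331054688, 321.5252380371094), 89.01636505126953)
w2 board [ 12. 122.  91.] table [ 16 110 132]
((736.154541015625, -87.56048583984375), (1196.109375, 637.4744262695312), 88.25037384033203)
```

Emit:
step_arm:
  motion:
    - [-1,0.1,2,0,0.8]
    - [-1,0.1,4,0,1.6]
    - [-1,0.1,6,0,2.4]
    - [-1,0.1,8,0,2.4]
    - [-1,0.1,9.8,0,2.4]
    - [-1,0.14,11.6,0,2.4]
    - [-1,0.14,13.07,0,2.4]
    - [-1,0.14,13.07,0,2.4]

```text
time_s: 25.7
position: [592.8, -356.5, 235.7]
tool_rot: [1.0, -0.03, -0.006, 0.004]
contact_force: [0.2, -0.8, -0.8]
width: 52.6
```

```bash
python3 - <<'E'
from h import *
to(595,-350,90,-3)
E
```

```text
t 25.7 pos [ 592.8 -356.5  235.7] yaw -3.5 F [ 0.2 -0.8 -0.8] w 52.6 tilt 0.82 | units [ 0.14 -0.31  5.82] yaw -0.08
```

Emit:
step_arm:
  motion:
    - [-1,0.17,-0.38,0.8,0]
    - [-1,0.17,-0.38,2,0]
    - [-1,0.17,-0.4,3.4,0]
    - [-1,0.17,-0.4,4.6,0]
    - [-1,0.17,-0.4,5.4,0]
    - [-1,0.17,-0.4,5.75,0]
    - [-1,0.17,-0.4,5.82,0]
    - [-1,0.17,-0.4,5.82,0]

```text
time_s: 26.5
position: [595.6, -347.5, 89.6]
tool_rot: [1.0, -0.03, -0.006, 0.004]
contact_force: [-0.1, 0.3, -1.1]
width: 52.6
```

```bash
python3 - <<'E'
from h import *
to(597,-347,88.5,-2)
E
```

```text
t 26.5 pos [ 595.6 -347.5   89.6] yaw -3.5 F [-0.1  0.3 -1.1] w 52.6 tilt 0.85 | units [ 0.05 -0.03  0.04] yaw -0.25
```

Emit:
step_arm:
  motion:
    - [-1,0.03,0,0.04,0]
    - [-1,0.03,0,0.06,0]
    - [0.6,0.03,0,0.06,0]
    - [0.6,0.03,0,0.06,0]
    - [0.6,0.03,0,0.06,0]

```text
time_s: 27.0
position: [596.5, -347.6, 88.4]
tool_rot: [1.0, -0.03, -0.006, 0.004]
contact_force: [-0.4, -0.0, 0.5]
width: 68.3
```

Emit:
step_arm:
  motion:
    - [0.6,0,0,-0.3,0]
    - [0.6,0,0,-1,0]
    - [0.6,0,0,-2.4,0]
    - [1,0,0,-4.2,0]
    - [1,0,0,-6,0]
    - [1,0,0,-6.4,0]
    - [1,0,0,-6.4,0]

```text
time_s: 27.7
position: [599.3, -347.4, 252.2]
tool_rot: [1.0, -0.031, -0.004, 0.005]
contact_force: [0.1, -0.7, 0.6]
width: 85.5
```

```bash
python3 - <<'E'
import h; from h import *
to(447,188,240,84)
d=snap('scene','s16');print(fitroll([d],(446,188)),fitroll([d],(448,56)))
w=snap('wrist','w16')
# roll on board in scene, yaw ~90: coarse check with the wrist mask centroid
h.LO=130;h.HI=15
m=cv2.morphologyEx(h.mask(w),cv2.MORPH_OPEN,np.ones((5,5)))
for c in cv2.findContours(m,0,2)[0]:
    if cv2.contourArea(c)>300:
        X=np.array([onz(w,p,35)[:2] for p in c[:,0].astype(float)],np.float32);print(cv2.contourArea(c),np.round(cv2.minAreaRect(X)[0]),np.round(cv2.minAreaRect(X)[1]),round(cv2.minAreaRect(X)[2]))
E
```

```text
t 27.7 pos [ 599.3 -347.4  252.2] yaw -3.5 F [ 0.1 -0.7  0.6] w 85.5 tilt 0.7 | units [ -7.38 -21.01   0.33] yaw -14.58
(np.float64(443.4), np.float64(186.3), np.float64(0.6), [np.float64(0.81)]) (np.float64(446.1), np.float64(57.0), np.float64(6.6), [np.float64(0.84)])
3212.5 [ 875. -380.] [99. 65.] 34
907.0 [ 834. -351.] [64. 20.] 17
4672.5 [ 594. -347.] [95. 55.] 87
2241.0 [ 863. -295.] [84. 33.] 14
3130.5 [ 844. -243.] [ 47. 106.] 77
```

Emit:
step_arm:
  motion:
    - [1,-7,-15.7,0.6,-17.3]
    - [1,-7,-15.7,0.6,-17.3]
    - [1,-7,-15.7,0.6,-17.3]
    - [1,-7,-15.7,0.6,-17.3]
    - [1,-7,-15.7,0.6,-17.3]
    - [1,-7,-15.7,0.6,-17.3]
    - [1,-7,-15.7,0.6,-17.3]
    - [1,-7,-15.7,0.6,-17.3]

```text
time_s: 28.6
position: [455.8, 29.4, 232.3]
tool_rot: [0.84, 0.542, -0.008, -0.001]
contact_force: [0.4, 0.3, -1.1]
width: 85.2
```

```bash
python3 - <<'E'
from h import *
to(430,56,220,100.5)
E
```

```text
t 28.6 pos [455.8  29.4 232.3] yaw 65.6 F [ 0.4  0.3 -1.1] w 85.2 tilt 0.97 | units [ 0.55 -1.38  0.5 ] yaw -5.81
```

Emit:
step_arm:
  motion:
    - [1,0.55,-1.4,0.5,-1.4]
    - [1,0.55,-1.4,0.5,-2.8]
    - [1,0.55,-1.4,0.5,-4.2]
    - [1,0.55,-1.4,0.5,-5.6]
    - [1,0.55,-1.4,0.5,-5.8]
    - [1,0.55,-1.4,0.5,-5.8]

```text
time_s: 29.2
position: [428.8, 56.0, 219.2]
tool_rot: [0.641, 0.767, -0.009, -0.004]
contact_force: [-0.2, -0.4, 0.4]
width: 85.4
```

```bash
python3 - <<'E'
import h; from h import *
w=snap('wrist','w17');h.LO=130;h.HI=15
print(fitroll([w],(448,56)),fitroll([w],(446,188)))
to(448,56,76,100.5)
E
```

```text
(np.float64(448.0), np.float64(57.0), np.float64(9.9), [np.float64(0.8)]) (np.float64(446.0), np.float64(188.9), np.float64(-6.2), [np.float64(0.76)])
t 29.25 pos [429.   56.1 219.4] yaw 100.2 F [-0.4  0.5  0.4] w 85.2 tilt 1.06 | units [-0.11  0.85  5.72] yaw -0.05
```

Emit:
step_arm:
  motion:
    - [1,-0.09,0.85,0.8,0]
    - [1,-0.09,0.85,2,0]
    - [1,-0.09,0.85,3.4,0]
    - [1,-0.09,0.85,4.6,0]
    - [1,-0.09,0.85,5.3,0]
    - [1,-0.09,0.85,5.65,0]
    - [1,-0.09,0.85,5.7,0]
    - [1,-0.09,0.85,5.7,0]

```text
time_s: 30.05
position: [448.1, 56.5, 76.8]
tool_rot: [0.642, 0.767, -0.008, -0.004]
contact_force: [-0.3, 1.2, 0.2]
width: 85.2
```

Emit:
step_arm:
  motion:
    - [-1,0,0,0,0]
    - [-1,0,0,0,0]
    - [-1,0,0,0,0]
    - [-1,0,0,0,0]
    - [-1,0,0,0,0]
    - [-1,0,0,0,0]

```text
time_s: 30.65
position: [448.7, 56.7, 77.8]
tool_rot: [0.642, 0.767, -0.008, -0.003]
contact_force: [-1.1, -0.2, 7.5]
width: 52.9
```

Emit:
step_arm:
  motion:
    - [-1,0,0,-0.6,0]
    - [-1,0,0,-2,0]
    - [-1,0,0,-3.5,0]
    - [-1,0,0,-5,0]
    - [-1,0,0,-6.4,0]
    - [-1,0,0,-6.4,0]

```text
time_s: 31.25
position: [453.2, 58.2, 242.4]
tool_rot: [0.642, 0.767, -0.004, -0.001]
contact_force: [0.7, 0.1, -1.5]
width: 52.8
```

```bash
python3 - <<'E'
from h import *
to(512,-347,240,-2.5)
E
```

```text
t 31.25 pos [453.2  58.2 242.4] yaw 100.1 F [ 0.7  0.1 -1.5] w 52.8 tilt 0.47 | units [-16.37  -0.54   0.16] yaw 17.11
```

Emit:
step_arm:
  motion:
    - [-1,-16.4,-0.5,0,17.1]
    - [-1,-16.4,-0.5,0,17.1]
    - [-1,-16.4,-0.5,0,17.1]
    - [-1,-16.4,-0.5,0,17.1]
    - [-1,-16.4,-0.5,0,17.1]
    - [-1,-16.4,-0.5,0,17.1]
    - [-1,-16.4,-0.5,0,17.1]
    - [-1,-16.4,-0.5,0,17.1]

```text
time_s: 32.05
position: [511.3, -339.3, 243.4]
tool_rot: [0.963, 0.268, -0.005, 0.0]
contact_force: [0.7, -0.5, -0.4]
width: 52.5
```

```bash
python3 - <<'E'
from h import *
to(512,-347,240,-2.5)
E
```

```text
t 32.05 pos [ 511.3 -339.3  243.4] yaw 31.1 F [ 0.7 -0.5 -0.4] w 52.5 tilt 0.6 | units [-0.13  0.28  0.14] yaw 5.59
```

Emit:
step_arm:
  motion:
    - [-1,-0.13,0.28,0,1.4]
    - [-1,-0.13,0.28,0,2.8]
    - [-1,-0.13,0.28,0,4.2]
    - [-1,-0.13,0.28,0,5.6]
    - [-1,-0.13,0.28,0,5.6]
    - [-1,-0.13,0.28,0,5.6]

```text
time_s: 32.65
position: [512.0, -346.7, 243.0]
tool_rot: [1.0, -0.02, -0.005, 0.002]
contact_force: [-0.4, -0.3, -1.2]
width: 53.0
```

```bash
python3 - <<'E'
from h import *
to(510,-347,91,-2.5)
E
```

```text
t 32.65 pos [ 512.  -346.7  243. ] yaw -2.3 F [-0.4 -0.3 -1.2] w 53.0 tilt 0.63 | units [-0.02 -0.01  6.08] yaw 0.04
```

Emit:
step_arm:
  motion:
    - [-1,-0.02,-0.01,0.8,0]
    - [-1,-0.02,-0.01,2,0]
    - [-1,-0.02,-0.01,3.4,0]
    - [-1,-0.02,-0.01,4.7,0]
    - [-1,-0.02,-0.01,5.6,0]
    - [-1,-0.02,-0.01,6,0]
    - [-1,-0.02,-0.01,6.08,0]
    - [-1,-0.02,-0.01,6.08,0]

```text
time_s: 33.45
position: [510.2, -347.4, 91.7]
tool_rot: [1.0, -0.019, -0.005, 0.002]
contact_force: [-0.2, -0.1, -0.8]
width: 52.6
```

```bash
python3 - <<'E'
from h import *
to(510,-347,90,-2.5)
E
```

```text
t 33.45 pos [ 510.2 -347.4   91.7] yaw -2.2 F [-0.2 -0.1 -0.8] w 52.6 tilt 0.59 | units [-0.01 -0.01  0.07] yaw 0.04
```

Emit:
step_arm:
  motion:
    - [-1,0,0,0.05,0]
    - [-1,0,0,0.08,0]
    - [0.6,0,0,0.08,0]
    - [0.6,0,0,0.08,0]
    - [0.6,0,0,0.08,0]

```text
time_s: 33.95
position: [510.4, -347.4, 89.9]
tool_rot: [1.0, -0.019, -0.005, 0.002]
contact_force: [0.0, 0.6, 0.3]
width: 68.1
```

Emit:
step_arm:
  motion:
    - [0.6,0,0,-0.3,0]
    - [0.6,0,0,-1,0]
    - [0.6,0,0,-2.4,0]
    - [1,0,0,-4.2,0]
    - [1,0,0,-6,0]
    - [1,0,0,-6.4,0]
    - [1,0,0,-6.4,0]

```text
time_s: 34.65
position: [512.5, -347.4, 252.4]
tool_rot: [1.0, -0.019, -0.003, 0.003]
contact_force: [0.2, 0.4, -0.6]
width: 85.4
```

```bash
cat >> h.py <<'E'
def onboard(w):
    import h; h.LO=130;h.HI=15
    m=cv2.morphologyEx(h.mask(w),cv2.MORPH_OPEN,np.ones((5,5)))
    for c in cv2.findContours(m,0,2)[0]:
        if cv2.contourArea(c)>300:
            X=np.array([onz(w,p,35)[:2] for p in c[:,0].astype(float)],np.float32);r=cv2.minAreaRect(X)
            if r[0][0]<680 and r[0][1]<-200: print('board',np.round(r[0]),np.round(r[1]),round(r[2]))
E
python3 - <<'E'
import h; from h import *
w=snap('wrist','w18');onboard(w)
d=snap('scene','s18');h.LO=165;h.HI=16;print(fitroll([d],(446,188)))
to(435,188,220,84)
E
```

```text
board [ 508. -348.] [95. 54.] 89
board [ 594. -347.] [95. 59.] 86
(np.float64(445.1), np.float64(185.0), np.float64(0.1), [np.float64(0.83)])
t 34.75 pos [ 511.6 -346.2  249.2] yaw -2.2 F [-0.2  0.1 -0.3] w 85.6 tilt 0.6 | units [ -3.87 -21.24   1.13] yaw -14.37
```

Emit:
step_arm:
  motion:
    - [1,-3.9,-21.2,0.6,-14.4]
    - [1,-3.9,-21.2,0.6,-14.4]
    - [1,-3.9,-21.2,0.6,-14.4]
    - [1,-3.9,-21.2,0.6,-14.4]
    - [1,-3.9,-21.2,0.6,-14.4]
    - [1,-3.9,-21.2,0.6,-14.4]
    - [1,-3.9,-21.2,0.6,-14.4]
    - [1,-3.9,-21.2,0.6,-14.4]

```text
time_s: 35.55
position: [452.7, 50.8, 236.1]
tool_rot: [0.834, 0.551, -0.006, -0.002]
contact_force: [2.0, 0.7, 0.1]
width: 85.6
```

```bash
python3 - <<'E'
from h import *
to(430,188,220,84)
E
```

```text
t 35.55 pos [452.7  50.8 236.1] yaw 66.9 F [2.  0.7 0.1] w 85.6 tilt 0.74 | units [ 4.7  -2.98  0.64] yaw -2.85
```

Emit:
step_arm:
  motion:
    - [1,2,-1.3,0.3,-1.4]
    - [1,3.6,-2.3,0.6,-2.8]
    - [1,4.7,-3,0.64,-2.85]
    - [1,4.7,-3,0.64,-2.85]
    - [1,4.7,-3,0.64,-2.85]
    - [1,4.7,-3,0.64,-2.85]

```text
time_s: 36.15
position: [429.3, 187.0, 219.0]
tool_rot: [0.744, 0.669, -0.007, -0.003]
contact_force: [-0.6, -0.4, -0.3]
width: 85.3
```

```bash
python3 - <<'E'
import h; from h import *
w=snap('wrist','w19');h.LO=130;h.HI=15
print(fitroll([w],(446,188)))
to(446,188,77,84)
E
```

```text
(np.float64(445.5), np.float64(188.1), np.float64(-6.7), [np.float64(0.8)])
t 36.2 pos [429.5 186.7 219.3] yaw 83.9 F [ 0.6 -0.4 -0.2] w 85.8 tilt 0.82 | units [0.16 0.72 5.68] yaw -0.02
```

Emit:
step_arm:
  motion:
    - [1,0.16,0.72,0.8,0]
    - [1,0.16,0.72,2,0]
    - [1,0.16,0.72,3.4,0]
    - [1,0.16,0.72,4.6,0]
    - [1,0.16,0.72,5.3,0]
    - [1,0.16,0.72,5.65,0]
    - [1,0.16,0.72,5.68,0]
    - [1,0.16,0.72,5.68,0]

```text
time_s: 37.0
position: [446.5, 187.7, 77.6]
tool_rot: [0.744, 0.668, -0.006, -0.002]
contact_force: [0.1, 0.4, -0.0]
width: 85.3
```

Emit:
step_arm:
  motion:
    - [-1,0,0,0,0]
    - [-1,0,0,0,0]
    - [-1,0,0,0,0]
    - [-1,0,0,0,0]
    - [-1,0,0,0,0]
    - [-1,0,0,0,0]

```text
time_s: 37.6
position: [447.0, 187.8, 78.6]
tool_rot: [0.744, 0.668, -0.006, -0.002]
contact_force: [-1.1, -1.0, 9.0]
width: 52.9
```

Emit:
step_arm:
  motion:
    - [-1,0,0,-0.6,0]
    - [-1,0,0,-2,0]
    - [-1,0,0,-3.5,0]
    - [-1,0,0,-5,0]
    - [-1,0,0,-6.4,0]
    - [-1,0,0,-6.4,0]

```text
time_s: 38.2
position: [450.8, 189.4, 243.3]
tool_rot: [0.744, 0.668, -0.001, -0.002]
contact_force: [0.4, 0.7, -0.9]
width: 52.5
```

```bash
python3 - <<'E'
from h import *
to(424,-347,240,-2.5)
E
```

```text
t 38.2 pos [450.8 189.4 243.3] yaw 83.8 F [ 0.4  0.7 -0.9] w 52.5 tilt 0.24 | units [-21.45   1.25   0.13] yaw 14.38
```

Emit:
step_arm:
  motion:
    - [-1,-21.4,1.3,0,14.4]
    - [-1,-21.4,1.3,0,14.4]
    - [-1,-21.4,1.3,0,14.4]
    - [-1,-21.4,1.3,0,14.4]
    - [-1,-21.4,1.3,0,14.4]
    - [-1,-21.4,1.3,0,14.4]
    - [-1,-21.4,1.3,0,14.4]
    - [-1,-21.4,1.3,0,14.4]

```text
time_s: 39.0
position: [430.6, -212.8, 242.0]
tool_rot: [0.992, 0.128, -0.003, -0.001]
contact_force: [1.3, -0.5, -2.0]
width: 53.0
```

```bash
python3 - <<'E'
from h import *
to(424,-347,240,-2.5)
E
```

```text
t 39.0 pos [ 430.6 -212.8  242. ] yaw 14.7 F [ 1.3 -0.5 -2. ] w 53.0 tilt 0.32 | units [-1.62  5.12  0.08] yaw 2.87
```

Emit:
step_arm:
  motion:
    - [-1,-0.6,1.8,0,1.4]
    - [-1,-1.1,3.5,0,2.8]
    - [-1,-1.6,5.1,0,2.87]
    - [-1,-1.62,5.12,0,2.87]
    - [-1,-1.62,5.12,0,2.87]
    - [-1,-1.62,5.12,0,2.87]

```text
time_s: 39.6
position: [424.0, -345.6, 241.4]
tool_rot: [1.0, -0.021, -0.003, -0.001]
contact_force: [0.4, -0.5, -1.0]
width: 52.7
```

```bash
python3 - <<'E'
from h import *
to(424,-347,92,-2.5)
E
```

```text
t 39.6 pos [ 424.  -345.6  241.4] yaw -2.4 F [ 0.4 -0.5 -1. ] w 52.7 tilt 0.37 | units [0.04 0.06 5.97] yaw 0.01
```

Emit:
step_arm:
  motion:
    - [-1,0.04,0.06,0.8,0]
    - [-1,0.04,0.06,2,0]
    - [-1,0.04,0.06,3.4,0]
    - [-1,0.04,0.06,4.7,0]
    - [-1,0.04,0.06,5.5,0]
    - [-1,0.04,0.06,5.9,0]
    - [-1,0.04,0.06,6,0]
    - [-1,0.04,0.06,6,0]

```text
time_s: 40.4
position: [424.6, -346.5, 91.9]
tool_rot: [1.0, -0.021, -0.003, -0.001]
contact_force: [-0.6, -0.4, 0.7]
width: 52.8
```

```bash
python3 - <<'E'
from h import *
to(424,-347,90.5,-2.5)
E
```

```text
t 40.4 pos [ 424.6 -346.5   91.9] yaw -2.4 F [-0.6 -0.4  0.7] w 52.8 tilt 0.33 | units [-0.02  0.02  0.06] yaw 0.02
```

Emit:
step_arm:
  motion:
    - [-1,0,0,0.03,0]
    - [-1,0,0,0.05,0]
    - [0.6,0,0,0.05,0]
    - [0.6,0,0,0.05,0]
    - [0.6,0,0,0.05,0]

```text
time_s: 40.9
position: [424.7, -346.5, 90.9]
tool_rot: [1.0, -0.021, -0.003, -0.001]
contact_force: [0.5, 0.3, -0.4]
width: 68.3
```

Emit:
step_arm:
  motion:
    - [0.6,0,0,-0.3,0]
    - [0.6,0,0,-1,0]
    - [0.6,0,0,-2.4,0]
    - [1,0,0,-4.2,0]
    - [1,0,0,-6,0]
    - [1,0,0,-8,0]
    - [1,0,0,-9.5,0]
    - [1,0,0,-9.5,0]

```text
time_s: 41.7
position: [426.8, -349.0, 334.1]
tool_rot: [1.0, -0.021, 0.001, 0.001]
contact_force: [-0.3, -0.0, -1.1]
width: 85.5
```

```bash
python3 - <<'E'
from h import *
w=snap('wrist','w20');onboard(w);to(424,-347,320,-2.5)
c=snap('scene','s20');cv2.imwrite('pics/fin.png',cv2.resize(c['image'][95:335,110:430],(800,600),interpolation=cv2.INTER_CUBIC)[:,:,::-1])
E
```

```text
board [ 424. -345.] [94. 54.] 86
board [ 508. -348.] [95. 58.] 88
board [ 594. -346.] [94. 64.] 86
t 41.75 pos [ 426.3 -347.9  331.4] yaw -2.4 F [0.6 0.2 0.1] w 85.4 tilt 0.04 | units [-0.09 -0.03  0.46] yaw 0.02
```

View pics/fin.png

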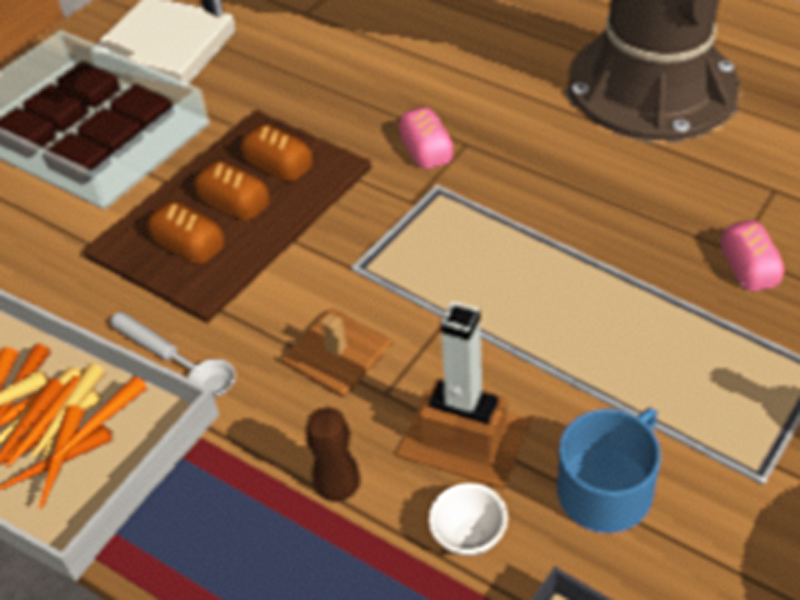

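All three rolls are upright and side by side on the board. The brush is in its stand with the button showing, and the mug and tableware look undisturbed. I hand the job in.

```bash
python3 -c "
from h import *
print(manip.close_job())"
```

```text
the job is handed in; nothing more can be done
None
```

The job is done and handed in at about 42 s of robot time. No verdict was reported.

- **Assembly:** I pushed the handle home to a hard stop at about 30 N. The spring button showed in the window, and the whole brush lifted on the handle.
- **Glazing:** I dipped the bristles to an estimated 15 mm above the table. Then I dabbed the three rolls present from left to right, with about 2.5 to 3.5 N on each. Place 4 was empty.
- **Return and serving:** The brush is back in its stand with the collar on top. Roll 1 was knocked about 4 cm aside along the way, so I measured it again before picking it up.

**Last checks:**
- The rolls lie upright on the board at about (594,-346), (508,-348) and (424,-345), with roughly 30 mm between them.
- In the final picture the mug and the tableware in view look undisturbed. The oil bottle was outside that crop.

**Disagreements:**
- One camera fit put the hanging brush about 6 mm lower than the contact reading; I went by the contact reading.
- The roll yaw from the scene camera differed from the wrist camera by up to about 13°; I used the wrist values.

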